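Load the gauge carousel with setting masters and lock it

TASK

Push the carousel round by its rim studs until its white pointer lines up with the white index mark on the base. Then load the steel setting masters that stand on the black mat (two or three), each into a well of its own, upright and fully home on the well floor; two of the three wells still hold a low leftover spacer from the last job, so feel each well before you fill it, lift both spacers out and put them in the red tray. Last, with the pointer still on the mark, turn the lock knob clockwise until it has clicked over; leave the books and the pen pot alone.

Things in the scene. Friction and masses are not known exactly. Their poses are not given: they have to be found in the camera images.
- pointer (a point): Tip of the white pointer on the rim of the carousel, a grey disc of 260 mm diameter, top 40 mm above the bench, that turns freely either way, without stops, on a fixed dark base (300 mm wide, 14 mm high). It is 10 mm wide and ends 138 mm from the carousel's axis, in line with well0. Turning takes some 2 N at a stud; it stays where it is left. Starts 0.8 to 2.2 rad anticlockwise of the mark
- index_mark (a point): Point that the pointer's tip must come to: at the inner end of the white block (24 x 10 mm, 36 mm high) on the base, 138 mm from the carousel's axis on the side towards the robot. Its x axis points from the mark to the carousel's axis (its yaw is that of the base)
- lock_grip (a point): Grip point of the lock knob, on its vertical turning axis: a black bar handle 46 mm long, 14 mm thick and 32 mm high (bench heights 45 to 77 mm; this point is at 65 mm) on a round collar, at the left of the base. The bar's long side lies along the point's x axis and turns with it
- lock (a joint): Angle of the lock knob in rad: 0 unlocked, grows as it is turned clockwise seen from above, stop at 1.5. From 0.45 to 0.75 a sprung ball holds it back (up to about 0.1 N m); past 0.75 it clicks over and springs on to about 1.0, whence it turns freely to the stop; let go before 0.75 it springs back to about 0.45
- tray: Fixed red open tray for scrap, 150 x 150 mm outside, 45 mm high, 4 mm walls and floor; origin under its centre, on the bench. It is for the two leftover spacers, whose poses are not given: dark steel, 0.1 kg, a round plate of 62 mm diameter and 8 mm thick lying on a well floor, with a central pull stem of 12 mm diameter; the stem tops out 28 mm above the well floor (10 mm below the rim)
- books: Two stacked books lying flat, 130 x 180 x 52 mm, bystander; origin under its centre
- pen_pot: Blue cup, 68 mm wide, 95 mm high, bystander; origin under its centre
- well0 (a point): Centre of the floor of well0 (in line with the pointer): an upright dark steel cup fixed on the carousel, 82 mm from its axis, bore 70 mm, wall 5 mm, 38 mm deep; floor 45 mm and rim 83 mm above the bench. Two of the three wells (which two varies) hold a leftover spacer
- well1 (a point): Centre of the floor of well1 (120 deg anticlockwise (from above) of well0): an upright dark steel cup fixed on the carousel, 82 mm from its axis, bore 70 mm, wall 5 mm, 38 mm deep; floor 45 mm and rim 83 mm above the bench. Two of the three wells (which two varies) hold a leftover spacer
- well2 (a point): Centre of the floor of well2 (240 deg anticlockwise of well0): an upright dark steel cup fixed on the carousel, 82 mm from its axis, bore 70 mm, wall 5 mm, 38 mm deep; floor 45 mm and rim 83 mm above the bench. Two of the three wells (which two varies) hold a leftover spacer
- stud0 (a point): Top centre of rim stud 0 of the carousel: upright steel pin, 14 mm diameter, 118 mm from the axis, half-way between two wells, from the disc (40 mm above the bench) to 78 mm
- stud1 (a point): Top centre of rim stud 1 of the carousel: upright steel pin, 14 mm diameter, 118 mm from the axis, half-way between two wells, from the disc (40 mm above the bench) to 78 mm
- stud2 (a point): Top centre of rim stud 2 of the carousel: upright steel pin, 14 mm diameter, 118 mm from the axis, half-way between two wells, from the disc (40 mm above the bench) to 78 mm
- master0_center (a point): Setting master (one of the three may be absent), turned steel, 0.36 to 0.59 kg, at half its height of 85 mm: a foot of 66 mm diameter, 40 mm high, with a plain grip neck of 26 mm diameter from 40 to 85 mm above its underside; z axis up along the neck
- master1_center (a point): Setting master (one of the three may be absent), turned steel, 0.36 to 0.59 kg, at half its height of 85 mm: a foot of 66 mm diameter, 40 mm high, with a plain grip neck of 26 mm diameter from 40 to 85 mm above its underside; z axis up along the neck
- master2_center (a point): Setting master (one of the three may be absent), turned steel, 0.36 to 0.59 kg, at half its height of 85 mm: a foot of 66 mm diameter, 40 mm high, with a plain grip neck of 26 mm diameter from 40 to 85 mm above its underside; z axis up along the neck

How it is judged:
By the outcome, as a careful person would: the job done as asked, in the order asked, and still so for the second after the job is handed in, with the robot touching nothing.
Of spacer0, spacer1, spacer2 only 2 to 2 are there at a start; the rules pass over those that are not, and their reading is None.
Of master0, master1, master2 only 2 to 3 are there at a start; the rules pass over those that are not, and their reading is None.
At some moment in a run one of master0, master1, master2 may be knocked a few centimetres aside while the robot is not near it.
Once in a run the grip may slacken for a moment while it holds something.
It also fails if it takes over 192 s, if anything falls off the work surface, if the arm or the gripper's body presses on something with over 40 N, if the wrist force passes 120 N, or if a joint passes its speed limit or range.

ROBOT

A 6-joint arm with a two-finger parallel gripper is mounted at the origin on the work surface. World frame = base frame: x ahead of the robot, y to its left, z up, the work surface at z = 0. Lengths are in m, angles in rad, forces in N, time in s.
With the tool pointing down it reaches from about 0.4 to 0.825 m from the base axis. Payload 7 kg.
Tool frame: the origin (TCP) lies between the finger pads; the fingertips stand 11 mm ahead of it and the grasp point (between the pads) lies 8 mm behind it; x points along the fingers, z is the direction in which the jaws open and shut, and the axes are right-handed (so a half turn about x gives the same grasp; the last joint's range is limited). The gripper opens to 88 mm and grips with 3 to 60 N. Pads are 19 mm wide; open, the fingers measure 130 mm over their backs; the gripper's body (78 mm by 193 mm) begins 47 mm behind the grasp point.
Start: joints at [1.575, 0.359, 0.012, 0, -1.224, -0.288], TCP at [0.189, 0.648, 0.238] pointing down, gripper open.
Joint ranges: [-3.07, 3.07], [-1.43, 2.12], [-1.02, 1.25], [-3.03, 1.67], [-3.05, -0], [-3.03, 3.03]. Speed limits (rad/s): [2.39, 2.39, 3.01, 3.14, 3.14, 3.14].

INTERFACE

Orientations are given as [roll, pitch, yaw] about the fixed x, y, z axes, in that order (R = Rz(yaw) Ry(pitch) Rx(roll)).
In Python, from station import arm gives the robot as it stands.
- The arm moves only by the tool jog_arm, never from a script. Its argument "motion" is a list of rows, each an object of numbers: "dx", "dy", "dz": the shift along the tool's x, y, z in m; "twist": the turn about the tool's x in degrees. In form: [{"dx": .., "dy": .., "dz": .., "twist": ..}, ...]. A call has 1 to 20 rows; each row is the pose to reach, as a shift and turn from the pose commanded when the call began, along the tool's axes at that moment; what a row does not reach only later rows make up. A row lasts 1/12 s, in which the tool goes at most 41.7 mm and 7.16 degrees, less where a joint would pass 70% of its speed; a pose out of reach is approached as far as the arm can. A call with a gripper value outside its range is refused whole. "gripper" is the finger opening in m, from 0 to 0.0876, set as the call begins (left out, the last holds). The fingers move at their own pace and stop on an object; "newtons" is the grip in N (left out, the last holds). Time passes only in rows, so rows that repeat a pose let the fingers close. It gives the time, the measured TCP pose, the force and the opening at its end, in the units of the state.
- arm.get_state(): the state, without advancing time (a new reading comes with each control period).
- arm.grab_frame(name): name is "scene" or "top"; returns the picture (420x560x3 uint8, red, green, blue); there is no depth.
- arm.camera_model(name): a dict with "camera_matrix" (3x3 intrinsics, pixels), "eye" and "attitude" of the camera in the world. Camera axes: x right, y down, z forward; pixel columns grow to the right and rows downward; lengths in m; the calibration is good to about 2 mm. A picture is of the moment at which its call begins. camera_model takes no time and is no camera call.
- arm.job_done(): hands the job in, once; it reports no verdict.
The state is a dict: "t": time; "q": joint angles; "qd": joint speeds; "joint_efforts": joint torques, N m; "eef_pos": TCP position; "ee_rot": TCP orientation; "force": force on the tool from outside, world axes, zero at the start; "moment": the same for the moment, N m; "width": finger opening in m.
Only numpy, scipy, OpenCV 4.12 (cv2) and the standard library are available. Lean on these libraries where they do the work, as an engineer would, in place of code of your own. Each camera call takes 0.05 s, during which the arm holds its last target.

## Working session

There is one attempt and no reset: what is moved stays moved. The work goes in short steps, Python scripts to look and compute and a tool call to move; the robot and the scene stay as the last step left them, time stands still between calls to the robot, and variables do not carry over. Pictures are saved under pics/ and viewed, and the job is handed in when it is done.

Besides the shell and the picture viewer there is one more tool, called after "Emit:" as name(argument=value, ...), one argument or row to a line, values as JSON. jog_arm: Moves the arm, as the interface text tells. Its arguments: {"type":"object","properties":{"motion":{"type":"array"},"gripper":{"type":"number"},"newtons":{"type":"number"}},"required":["motion"]}

```bash
ls; mkdir -p pics; python3 - <<'E'
from station import arm
import cv2
print(arm.get_state())
for n in ("scene","top"):
    im=arm.grab_frame(n); cv2.imwrite(f"pics/{n}0.png",im[:,:,::-1]); print(n,arm.camera_model(n))
E
```

```text
pics
{'t': 0.0, 'q': array([ 1.57508578e+00,  3.59387385e-01,  1.10580023e-02, -3.45865345e-04,
       -1.22413795e+00, -2.88089626e-01]), 'qd': array([-0.00060778,  0.00104712, -0.00176621, -0.00073158, -0.00085569,
        0.001266  ]), 'joint_efforts': array([-2.94898982e-04, -5.82719994e+01,  2.93051541e+01,  6.99695393e+00,
        6.97085430e-03, -1.56166111e-04]), 'eef_pos': array([0.18890482, 0.64752166, 0.23662277]), 'ee_rot': array([ 0.09594231,  1.56909397, -1.75877196]), 'force': array([-0.09478699, -0.80800559, -0.1687959 ]), 'moment': array([ 0.0258069 ,  0.0173974 , -0.01618229]), 'width': 0.08765024888758068}
scene {'camera_matrix': array([[439.81064579,   0.        , 280.13094909],
       [  0.        , 439.81064579, 210.90173605],
       [  0.        ,   0.        ,   1.        ]]), 'eye': array([1.20524486, 0.64648287, 0.72709812]), 'attitude': array([-2.17316521,  0.01606813,  2.33592764])}
top {'camera_matrix': array([[422.94454807,   0.        , 284.44506161],
       [  0.        , 422.94454807, 209.54530432],
       [  0.        ,   0.        ,   1.        ]]), 'eye': array([ 0.48884202, -0.01720702,  1.11614137]), 'attitude': array([-3.07082619, -0.01950083, -1.55669703])}
```

View pics/scene0.png

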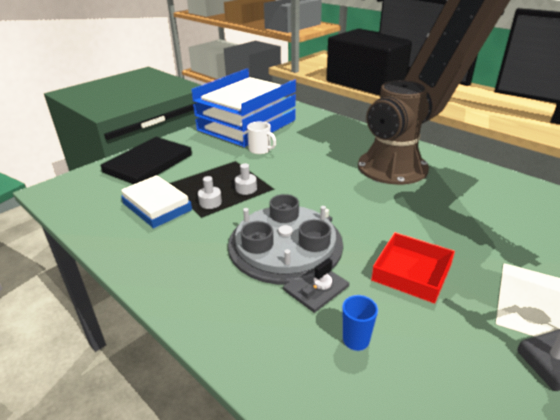

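View pics/top0.png

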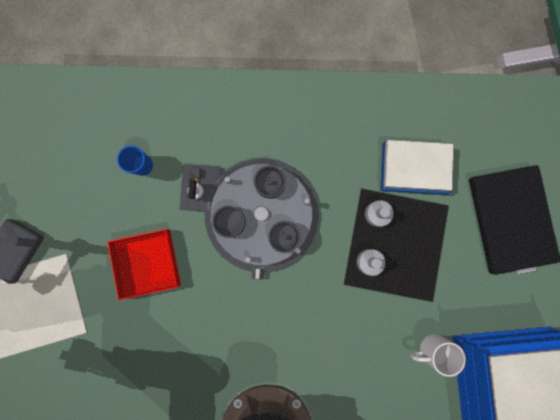

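```bash
cat > h.py <<'E'
import numpy as np, cv2
from scipy.spatial.transform import Rotation as R
from station import arm
def ray(n,px):
    c=arm.camera_model(n); K=c["camera_matrix"]; d=np.linalg.solve(K,[px[0],px[1],1.])
    return np.array(c["eye"]), R.from_euler('xyz',c["attitude"]).as_matrix()@d
def onz(n,px,z):
    o,d=ray(n,px); return o+d*(z-o[2])/d[2]
def proj(n,p):
    c=arm.camera_model(n); q=R.from_euler('xyz',c["attitude"]).as_matrix().T@(np.array(p)-c["eye"]); q=c["camera_matrix"]@q; return q[:2]/q[2]
def crop(im,box,f,name):
    x0,y0,x1,y1=box; cv2.imwrite(name,cv2.resize(im[y0:y1,x0:x1,::-1],None,fx=f,fy=f,interpolation=cv2.INTER_CUBIC))
E
python3 - <<'E'
from h import *
t=cv2.imread("pics/top0.png")[:,:,::-1]; s=cv2.imread("pics/scene0.png")[:,:,::-1]
crop(t,(170,145,330,290),5,"pics/t0c.png"); crop(s,(220,180,360,310),5,"pics/s0c.png")
print(proj("top",[0,0,0]))
for n,p in (("top",(262,214)),("top",(258,272))): print(p,onz(n,p,.04))
E
```

```text
[266.45544568 431.66360666]
(262, 214) [0.55316964 0.01988765 0.04      ]
(258, 272) [0.40651703 0.02735007 0.04      ]
```

View pics/t0c.png

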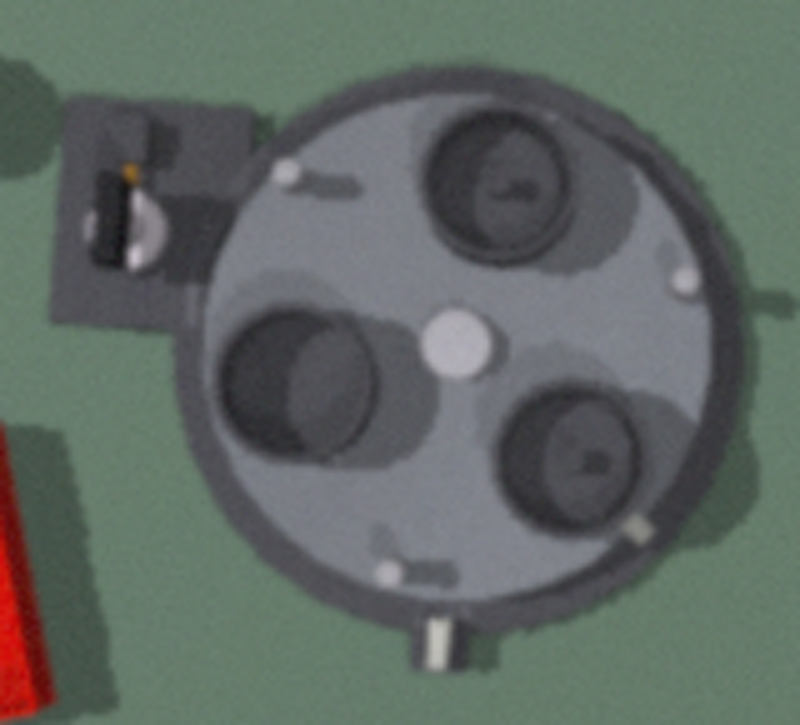

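View pics/s0c.png

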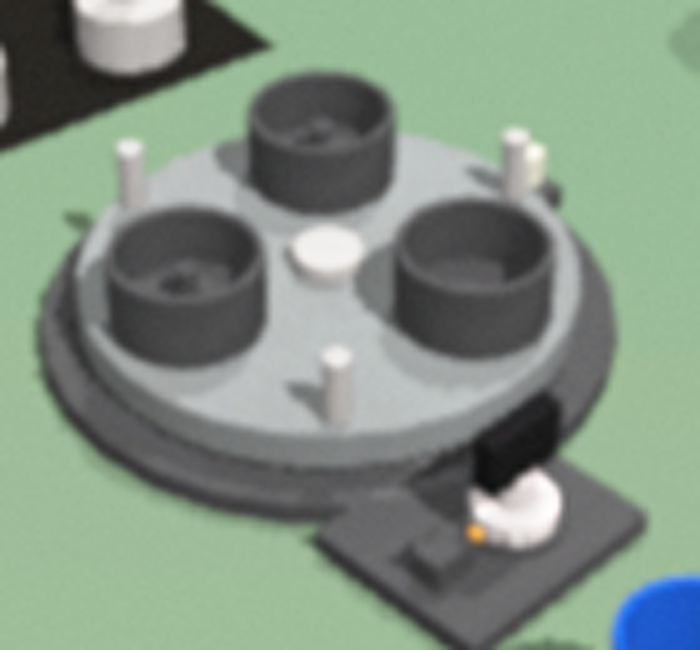

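```bash
cat >> h.py <<'E'
def tri(pt,ps):
    o1,d1=ray("top",pt); o2,d2=ray("scene",ps); d1/=np.linalg.norm(d1); d2/=np.linalg.norm(d2)
    s=np.linalg.lstsq(np.c_[d1,-d2],o2-o1,rcond=None)[0]; a=o1+s[0]*d1; b=o2+s[1]*d2
    return (a+b)/2, np.linalg.norm(a-b)
E
python3 - <<'E'
from h import *
f=lambda c,x0,y0:(x0+c[0]/5-.4,y0+c[1]/5-.4)
T=lambda *c:f(c,170,145); S=lambda *c:f(c,220,180)
for n,a,b in (("hub",T(456,344),S(328,253)),("studA near mark",T(388,573),S(515,135)),("studB left",T(286,171),S(337,354)),("studC right",T(685,281),S(129,147)),("well2 left rim",T(298,384),S(474,240)),("well1 top rim",T(498,186),S(187,243)),("well0",T(569,459),S(321,110))):
    p,e=tri(a,b); print(n,p.round(4),round(e,4))
# z-plane
for n,a,z in (("hub",T(456,344),.045),("A",T(388,573),.078),("B",T(286,171),.078),("C",T(685,281),.078),("w2",T(298,384),.083),("w1",T(498,186),.083),("w0",T(569,459),.083),("ptr",T(638,528),.04),("mark in",T(440,620),.036),("mark out",T(437,669),.036),("knob top",T(112,218),.077)): print(n,onz("top",a,z).round(4))
t=cv2.imread("pics/top0.png"); 
hsv=cv2.cvtColor(t,cv2.COLOR_BGR2HSV)
E
```

```text
hub [0.5539 0.0231 0.0469] 0.0011
studA near mark [0.44   0.0527 0.0768] 0.0001
studB left [0.6364 0.1072 0.0775] 0.0007
studC right [ 0.5852 -0.0907  0.0761] 0.0005
well2 left rim [0.5306 0.0991 0.0808] 0.0024
well1 top rim [0.6301 0.0019 0.0846] 0.0005
well0 [ 0.4967 -0.0347  0.0813] 0.0
hub [0.5543 0.0228 0.045 ]
A [0.44   0.0526 0.078 ]
B [0.6366 0.1069 0.078 ]
C [ 0.5852 -0.0908  0.078 ]
w2 [0.5313 0.098  0.083 ]
w1 [0.6302 0.0021 0.083 ]
w0 [ 0.4967 -0.0347  0.083 ]
ptr [ 0.4626 -0.0709  0.04  ]
mark in [0.4147 0.0287 0.036 ]
mark out [0.3901 0.0297 0.036 ]
knob top [0.6119 0.1919 0.077 ]
```

```bash
cat >> h.py <<'E'
def st():
    s=arm.get_state(); return s, np.array(s["eef_pos"]), R.from_euler('xyz',s["ee_rot"]).as_matrix()
def go(p,jaw=None):
    """print shift in tool axes to world TCP p, with jaw axis at angle deg (mod 180)"""
    s,e,M=st(); d=M.T@(np.array(p)-e); 
    z=M[:,2]; cur=np.degrees(np.arctan2(z[1],z[0])); out=""
    if jaw is not None:
        t=cur-jaw  # tool x down: + twist = clockwise from above
        t=(t+90)%180-90; out=f" twist {t:.2f} (q6 {s['q'][5]:.2f})"
    print(f"t={s['t']:.2f} tcp {e.round(4)} jaw {cur:.2f} shift {d.round(4)} (mm {np.linalg.norm(d)*1000:.0f}){out}")
def show():
    s,e,M=st(); z=M[:,2]; print(round(s['t'],2),e.round(4),'xaxis',M[:,0].round(3),'jaw',np.degrees(np.arctan2(z[1],z[0])).round(2),'F',s['force'].round(2),'w',round(s['width'],4),'q',s['q'].round(2))
E
python3 - <<'E'
from h import *
show(); go([.44,.0527,.20],51.5)
# masters
t=cv2.imread("pics/top0.png")[:,:,::-1]; s=cv2.imread("pics/scene0.png")[:,:,::-1]
crop(t,(340,180,460,310),5,"pics/t0m.png"); crop(s,(170,160,290,240),5,"pics/s0m.png")
E
```

```text
0.1 [0.1889 0.6476 0.2367] xaxis [-0.    -0.002 -1.   ] jaw -106.26 F [-0.11  0.    0.17] w 0.0876 q [ 1.58  0.36  0.01 -0.   -1.22 -0.29]
t=0.10 tcp [0.1889 0.6476 0.2367] jaw -106.26 shift [0.0376 0.4076 0.5007] (mm 647) twist 22.24 (q6 -0.29)
```

View pics/t0m.png

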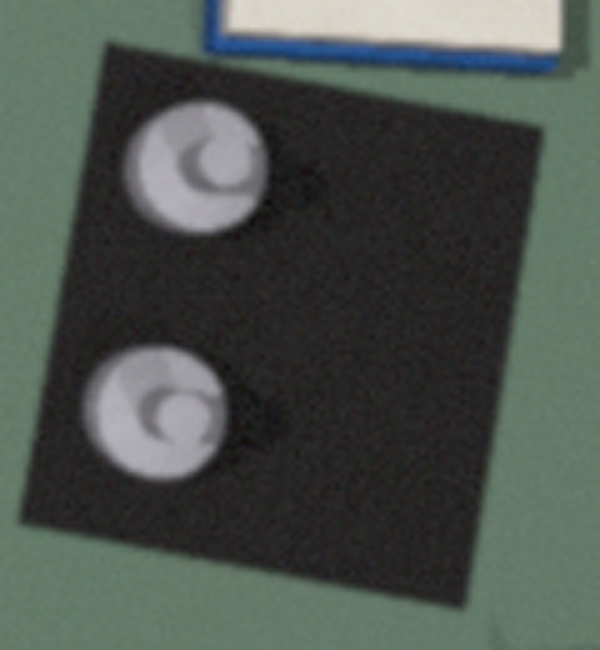

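Emit:
jog_arm(
  motion=[
    {"dx":0.037,"dy":0.408,"dz":0.501,"twist":22.2},
    {"dx":0.037,"dy":0.408,"dz":0.501,"twist":22.2},
    {"dx":0.037,"dy":0.408,"dz":0.501,"twist":22.2},
    {"dx":0.037,"dy":0.408,"dz":0.501,"twist":22.2},
    {"dx":0.037,"dy":0.408,"dz":0.501,"twist":22.2},
    {"dx":0.037,"dy":0.408,"dz":0.501,"twist":22.2},
    {"dx":0.037,"dy":0.408,"dz":0.501,"twist":22.2},
    {"dx":0.037,"dy":0.408,"dz":0.501,"twist":22.2},
    {"dx":0.037,"dy":0.408,"dz":0.501,"twist":22.2},
    {"dx":0.037,"dy":0.408,"dz":0.501,"twist":22.2},
    {"dx":0.037,"dy":0.408,"dz":0.501,"twist":22.2},
    {"dx":0.037,"dy":0.408,"dz":0.501,"twist":22.2},
    {"dx":0.037,"dy":0.408,"dz":0.501,"twist":22.2},
    {"dx":0.037,"dy":0.408,"dz":0.501,"twist":22.2},
    {"dx":0.037,"dy":0.408,"dz":0.501,"twist":22.2},
    {"dx":0.037,"dy":0.408,"dz":0.501,"twist":22.2},
    {"dx":0.037,"dy":0.408,"dz":0.501,"twist":22.2},
    {"dx":0.037,"dy":0.408,"dz":0.501,"twist":22.2},
    {"dx":0.037,"dy":0.408,"dz":0.501,"twist":22.2},
  ],
  gripper=0.03,
)

```text
t: 1.68
eef_pos: [0.4402, 0.0528, 0.2004]
ee_rot: [-0.895, 1.571, -3.138]
force: [0.4, 0.9, 0.4]
width: 0.0299
```

```bash
python3 - <<'E'
from h import *
show(); go([.44,.0527,.067],51.5)
E
```

```text
1.68 [0.4402 0.0528 0.2004] xaxis [-0. -0. -1.] jaw -128.51 F [0.35 0.95 0.41] w 0.0299 q [ 0.57 -0.   -0.53 -0.   -1.04  0.33]
t=1.68 tcp [0.4402 0.0528 0.2004] jaw -128.51 shift [ 1.334e-01 -1.000e-04  2.000e-04] (mm 133) twist -0.01 (q6 0.33)
```

Emit:
jog_arm(
  motion=[
    {"dx":0.04},
    {"dx":0.08},
    {"dx":0.11},
    {"dx":0.133},
    {"dx":0.133},
    {"dx":0.133},
  ],
)

```text
invalid input
```

Emit:
jog_arm(
  motion=[
    {"dx":0.0},
    {"dx":0.0},
    {"dx":0.0},
    {"dx":0.0},
  ],
  gripper=0.016,
  newtons=5,
)

```text
invalid input
```

```bash
python3 - <<'E'
from h import *
show()
s,e,M=st(); C=np.array([.5539,.0231]); 
p0=np.array([.44,.0527]); r=.1178; a0=165.4
for k,a in enumerate(np.linspace(165.4,117.7,13)[1:]):
    q=C+r*np.array([np.cos(np.radians(a)),np.sin(np.radians(a))]); d=M.T@np.r_[q-p0,0]; print(round(a,1),q.round(4),d.round(4))
im=arm.grab_frame("top"); crop(im,(170,145,330,290),5,"pics/t1c.png")
E
```

```text
1.68 [0.4402 0.0528 0.2004] xaxis [-0. -0. -1.] jaw -128.51 F [0.35 0.95 0.41] w 0.0299 q [ 0.57 -0.   -0.53 -0.   -1.04  0.33]
161.4 [0.4422 0.0606] [-0.     -0.0032 -0.0076]
157.5 [0.4451 0.0683] [-0.     -0.0057 -0.0154]
153.5 [0.4485 0.0757] [-0.     -0.0077 -0.0233]
149.5 [0.4524 0.0829] [-0.     -0.0091 -0.0313]
145.5 [0.4568 0.0898] [-0.     -0.01   -0.0395]
141.6 [0.4616 0.0964] [-0.     -0.0102 -0.0476]
137.6 [0.4669 0.1026] [-0.     -0.01   -0.0558]
133.6 [0.4727 0.1084] [-0.     -0.0091 -0.0639]
129.6 [0.4788 0.1138] [-0.     -0.0077 -0.072 ]
125.6 [0.4852 0.1188] [-0.     -0.0058 -0.0799]
121.7 [0.492  0.1234] [-0.     -0.0033 -0.0877]
117.7 [0.4991 0.1274] [-0.     -0.0002 -0.0953]
```

View pics/t1c.png

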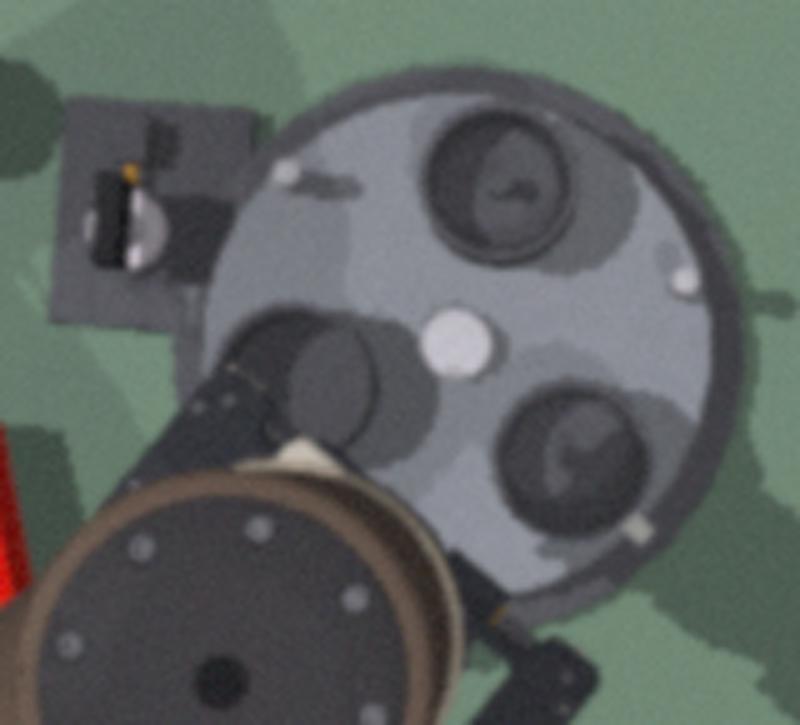

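Emit:
jog_arm(
  motion=[
    {"dx":0.04,"dy":0,"dz":0,"twist":0},
    {"dx":0.08,"dy":0,"dz":0,"twist":0},
    {"dx":0.11,"dy":0,"dz":0,"twist":0},
    {"dx":0.133,"dy":0,"dz":0,"twist":0},
    {"dx":0.133,"dy":0,"dz":0,"twist":0},
    {"dx":0.133,"dy":0,"dz":0,"twist":0},
  ],
)

```text
t: 2.23
eef_pos: [0.4398, 0.0534, 0.0673]
ee_rot: [-0.257, 1.568, -2.497]
force: [0.4, 0.0, 1.0]
width: 0.03
```

Emit:
jog_arm(
  motion=[
    {"dx":0,"dy":0,"dz":0,"twist":0},
    {"dx":0,"dy":0,"dz":0,"twist":0},
    {"dx":0,"dy":0,"dz":0,"twist":0},
    {"dx":0,"dy":0,"dz":0,"twist":0},
  ],
  gripper=0.016,
  newtons=5,
)

```text
t: 2.57
eef_pos: [0.4406, 0.0528, 0.0687]
ee_rot: [2.744, 1.569, 0.502]
force: [-0.7, -1.5, 1.4]
width: 0.0166
```

Emit:
jog_arm(
  motion=[
    {"dx":0,"dy":-0.0017,"dz":-0.0038,"twist":0},
    {"dx":0,"dy":-0.0032,"dz":-0.0076,"twist":0},
    {"dx":0,"dy":-0.0057,"dz":-0.0154,"twist":0},
    {"dx":0,"dy":-0.0077,"dz":-0.0233,"twist":0},
    {"dx":0,"dy":-0.0091,"dz":-0.0313,"twist":0},
    {"dx":0,"dy":-0.01,"dz":-0.0395,"twist":0},
    {"dx":0,"dy":-0.0102,"dz":-0.0476,"twist":0},
    {"dx":0,"dy":-0.01,"dz":-0.0558,"twist":0},
    {"dx":0,"dy":-0.0091,"dz":-0.0639,"twist":0},
    {"dx":0,"dy":-0.0077,"dz":-0.072,"twist":0},
    {"dx":0,"dy":-0.0058,"dz":-0.0799,"twist":0},
    {"dx":0,"dy":-0.0046,"dz":-0.0838,"twist":0},
    {"dx":0,"dy":-0.0033,"dz":-0.0877,"twist":0},
    {"dx":0,"dy":-0.0018,"dz":-0.0915,"twist":0},
    {"dx":0,"dy":-0.0002,"dz":-0.0953,"twist":0},
    {"dx":0,"dy":-0.0002,"dz":-0.0953,"twist":0},
    {"dx":0,"dy":-0.0002,"dz":-0.0953,"twist":0},
  ],
)

```text
t: 3.98
eef_pos: [0.5004, 0.1279, 0.0678]
ee_rot: [2.7, 1.569, 0.458]
force: [-0.6, 0.2, -0.1]
width: 0.0159
```

```bash
python3 - <<'E'
from h import *
show()
im=arm.grab_frame("top"); crop(im,(170,145,330,290),5,"pics/t2c.png")
im=arm.grab_frame("scene"); crop(im,(220,180,360,310),5,"pics/s2c.png")
E
```

```text
3.98 [0.5004 0.1279 0.0678] xaxis [ 0.001  0.001 -1.   ] jaw -128.45 F [-0.63  0.23 -0.09] w 0.0159 q [ 0.63  0.28 -0.55  0.   -0.74  0.27]
```

View pics/t2c.png

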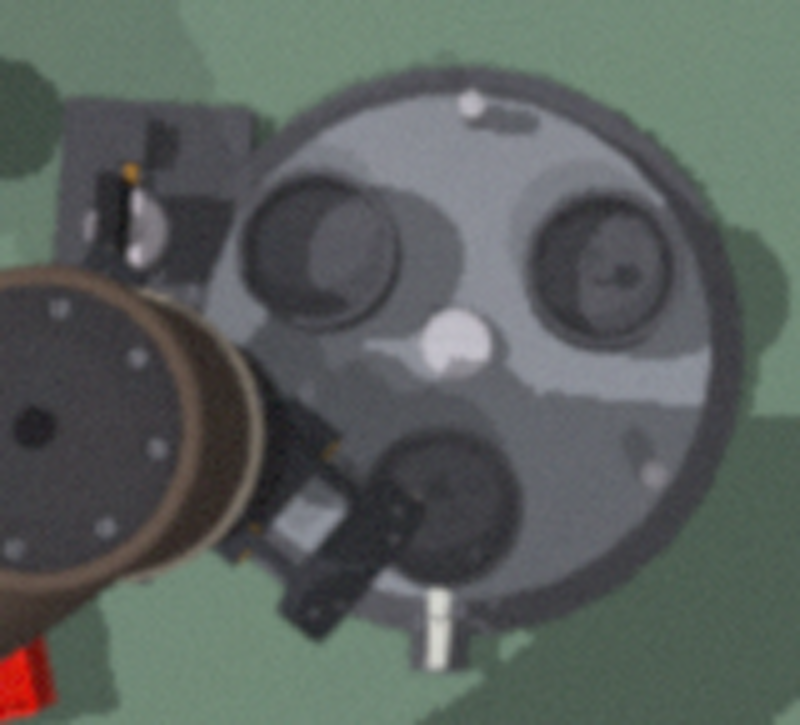

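View pics/s2c.png

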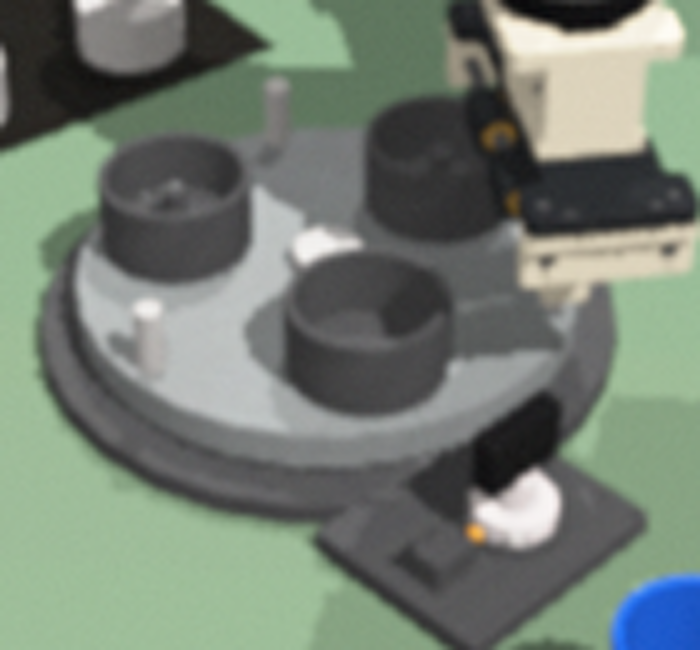

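```bash
cat >> h.py <<'E'
def red_centroid(im,box,lo=150,f=None):
    x0,y0,x1,y1=box; g=im[y0:y1,x0:x1].min(2).astype(float); w=np.clip(g-lo,0,None); ys,xs=np.mgrid[y0:y1,x0:x1]
    return ((w*xs).sum()/w.sum(),(w*ys).sum()/w.sum()) if w.sum()>0 else None
C=np.array([.5539,.0231])
def ang(p): d=np.array(p)[:2]-C; return np.degrees(np.arctan2(d[1],d[0]))%360, np.hypot(*d)
E
python3 - <<'E'
from h import *
T=lambda x,y:(170+x/5-.4,145+y/5-.4)
for n,a,z,off in (("s1",T(472,103),.078,180),("s2",T(653,473),.078,-60),("ptr",T(440,602),.04,0),("ptr tip",T(440,612),.04,0),("mark mid",T(437.5,645),.036,0),("mark out",T(437,668),.036,0)):
    p=onz("top",a,z); A,r=ang(p); print(n,p.round(4),round(A+off,2),round(r,4))
im=arm.grab_frame("top"); crop(im,(240,255,275,285),20,"pics/t2d.png")
E
```

```text
s1 [0.6721 0.0158 0.078 ] 536.46 0.1184
s2 [ 0.4905 -0.0761  0.078 ] 177.39 0.1177
ptr [0.424  0.0287 0.04  ] 177.54 0.13
ptr tip [0.419  0.0286 0.04  ] 177.67 0.135
mark mid [0.4022 0.0297 0.036 ] 177.5 0.1519
mark out [0.3906 0.0298 0.036 ] 177.67 0.1634
```

View pics/t2d.png

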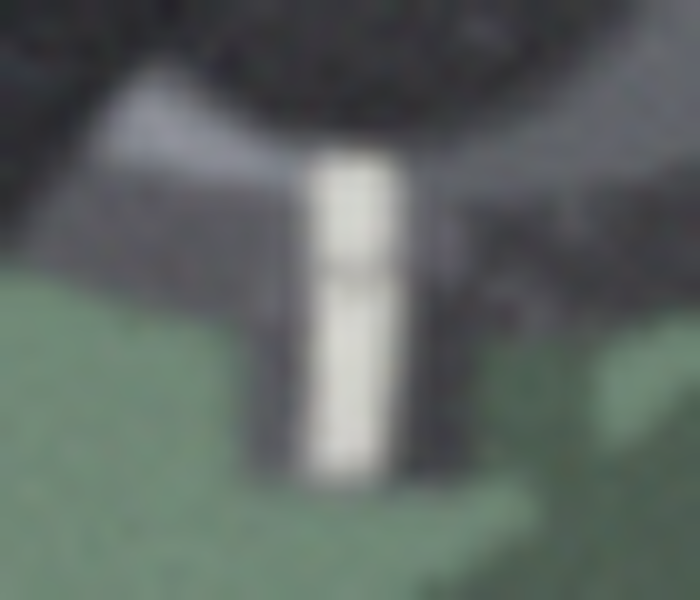

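Emit:
jog_arm(
  motion=[
    {"dx":0,"dy":0,"dz":0,"twist":0},
    {"dx":0,"dy":0,"dz":0,"twist":0},
    {"dx":-0.02,"dy":0,"dz":0,"twist":0},
    {"dx":-0.05,"dy":0,"dz":0,"twist":0},
    {"dx":-0.075,"dy":0,"dz":0,"twist":0},
    {"dx":-0.075,"dy":0,"dz":0,"twist":0},
  ],
  gripper=0.026,
)

```text
t: 4.63
eef_pos: [0.5022, 0.1288, 0.1476]
ee_rot: [2.684, 1.563, 0.443]
force: [1.0, 0.2, 0.8]
width: 0.0258
```

```bash
python3 - <<'E'
from h import *
show(); go([.472,.0265,.100],51.5)
im=arm.grab_frame("top"); crop(im,(240,255,275,285),20,"pics/t3d.png")
E
```

```text
4.63 [0.5022 0.1288 0.1476] xaxis [ 0.007  0.003 -1.   ] jaw -128.39 F [1.02 0.15 0.83] w 0.0258 q [ 0.63  0.18 -0.46  0.   -0.92  0.27]
t=4.63 tcp [0.5022 0.1288 0.1476] jaw -128.39 shift [0.047  0.0397 0.0993] (mm 117) twist 0.11 (q6 0.27)
```

View pics/t3d.png

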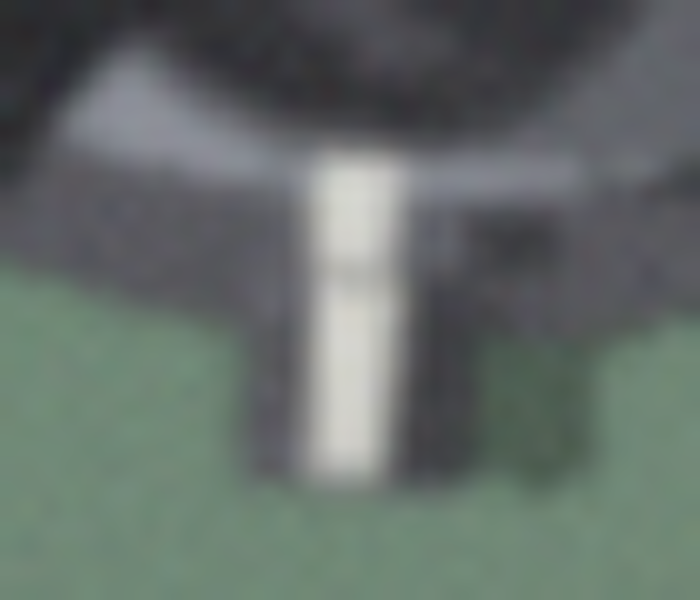

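Emit:
jog_arm(
  motion=[
    {"dx":0,"dy":0.02,"dz":0.035,"twist":0},
    {"dx":0,"dy":0.035,"dz":0.07,"twist":0},
    {"dx":0,"dy":0.04,"dz":0.099,"twist":0},
    {"dx":0.02,"dy":0.04,"dz":0.099,"twist":0},
    {"dx":0.038,"dy":0.04,"dz":0.099,"twist":0},
    {"dx":0.038,"dy":0.04,"dz":0.099,"twist":0},
    {"dx":0.038,"dy":0.04,"dz":0.099,"twist":0},
    {"dx":0.038,"dy":0.04,"dz":0.099,"twist":0},
  ],
  gripper=0,
)

```text
t: 5.35
eef_pos: [0.4696, 0.0253, 0.1049]
ee_rot: [0.506, 1.57, -1.735]
force: [0.0, 0.1, -0.3]
width: 0.0007
```

```bash
python3 - <<'E'
from h import *
show(); go([.472,.0265,.086],51.5)
E
```

```text
5.35 [0.4696 0.0253 0.1049] xaxis [-0. -0. -1.] jaw -128.43 F [ 0.    0.08 -0.33] w 0.0007 q [ 0.47  0.16 -0.61  0.   -0.81  0.43]
t=5.35 tcp [0.4696 0.0253 0.1049] jaw -128.43 shift [ 0.0189  0.0011 -0.0024] (mm 19) twist 0.07 (q6 0.43)
```

Emit:
jog_arm(
  motion=[
    {"dx":0.01,"dy":0.0011,"dz":-0.0024,"twist":0},
    {"dx":0.017,"dy":0.0011,"dz":-0.0024,"twist":0},
    {"dx":0.019,"dy":0.0011,"dz":-0.0024,"twist":0},
    {"dx":0.02,"dy":0.0011,"dz":-0.0024,"twist":0},
    {"dx":0.021,"dy":0.0011,"dz":-0.0024,"twist":0},
    {"dx":0.022,"dy":0.0011,"dz":-0.0024,"twist":0},
    {"dx":0.022,"dy":0.0011,"dz":-0.0024,"twist":0},
  ],
)

```text
t: 5.93
eef_pos: [0.4714, 0.0264, 0.0841]
ee_rot: [0.101, 1.57, -2.14]
force: [-9.0, 1.9, 21.2]
width: 0.0003
```

Emit:
jog_arm(
  motion=[
    {"dx":-0.008,"dy":0,"dz":0,"twist":0},
    {"dx":-0.016,"dy":0,"dz":0,"twist":0},
    {"dx":-0.016,"dy":0,"dz":0,"twist":0},
    {"dx":-0.016,"dy":0,"dz":0,"twist":0},
    {"dx":-0.016,"dy":0,"dz":0,"twist":0},
  ],
  gripper=0.019,
)

```text
t: 6.35
eef_pos: [0.4716, 0.0263, 0.0984]
ee_rot: [-2.625, 1.571, 1.416]
force: [0.0, -0.4, -0.1]
width: 0.0184
```

```bash
python3 - <<'E'
from h import *
show(); go([.472,.0265,.068],51.5)
im=arm.grab_frame("top"); crop(im,(230,205,310,285),8,"pics/t4d.png")
E
```

```text
6.35 [0.4716 0.0263 0.0984] xaxis [ 0.  0. -1.] jaw -128.47 F [ 0.04 -0.44 -0.09] w 0.0184 q [ 0.47  0.17 -0.61 -0.   -0.79  0.43]
t=6.35 tcp [0.4716 0.0263 0.0984] jaw -128.47 shift [ 0.0304  0.0002 -0.0004] (mm 30) twist 0.03 (q6 0.43)
```

View pics/t4d.png

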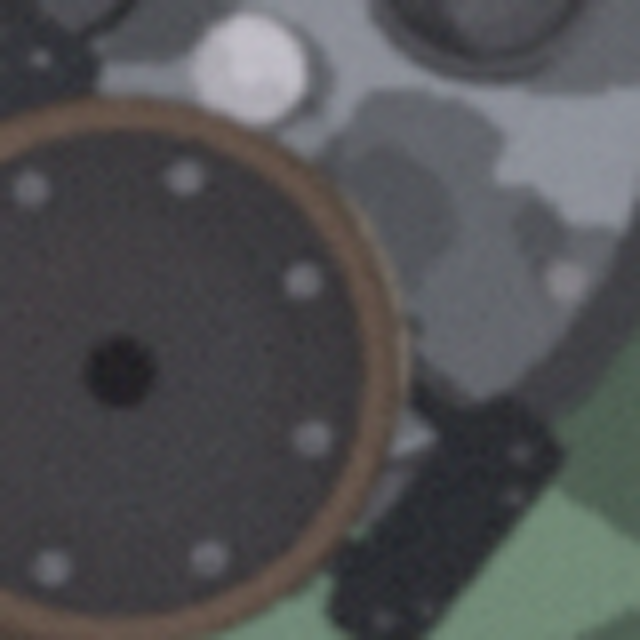

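```bash
python3 - <<'E'
from h import *
for w in ([.472,.0265],[.5919,-.0496]):
    for h in (.073,.083): print(h,(proj("scene",w+[h])-[220,180]+.4)*5,(proj("top",w+[h])-[170,145]+.4)*5)
s=cv2.imread("pics/s2c.png"); cv2.imwrite("pics/s2w.png",cv2.convertScaleAbs(cv2.resize(s[80:300,80:480],None,fx=2,fy=2),alpha=2,beta=-40))
E
```

```text
0.073 [437.63844906 147.27445539] [443.32411523 507.75416952]
0.083 [437.99493827 131.52890002] [442.45561885 508.07542636]
0.073 [173.13280171 187.74101218] [601.45102568 267.14245285]
0.083 [172.16855178 171.8276713 ] [602.10970336 265.14945678]
```

View pics/s2w.png

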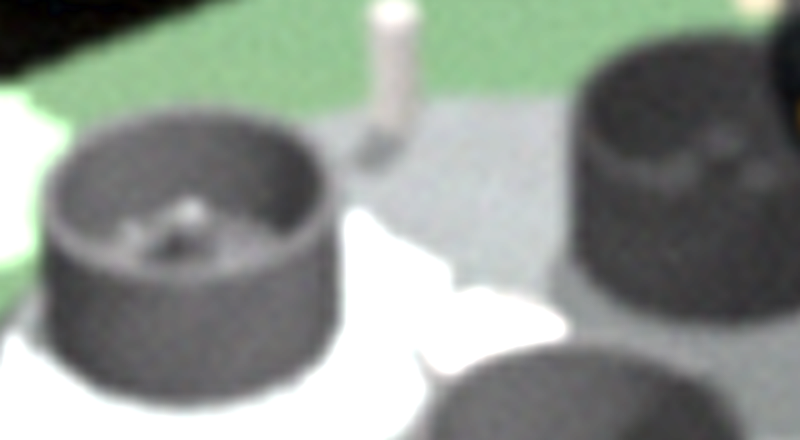

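Emit:
jog_arm(
  motion=[
    {"dx":0.01,"dy":0,"dz":0,"twist":0},
    {"dx":0.018,"dy":0,"dz":0,"twist":0},
    {"dx":0.022,"dy":0,"dz":0,"twist":0},
    {"dx":0.026,"dy":0,"dz":0,"twist":0},
    {"dx":0.029,"dy":0,"dz":0,"twist":0},
    {"dx":0.029,"dy":0,"dz":0,"twist":0},
  ],
)

```text
t: 6.9
eef_pos: [0.4713, 0.0261, 0.0688]
ee_rot: [-0.456, 1.569, -2.698]
force: [-0.0, -0.1, 0.4]
width: 0.019
```

Emit:
jog_arm(
  motion=[
    {"dx":0,"dy":0,"dz":0,"twist":0},
    {"dx":0,"dy":0,"dz":0,"twist":0},
    {"dx":0,"dy":0,"dz":0,"twist":0},
    {"dx":0,"dy":0,"dz":0,"twist":0},
  ],
  gripper=0,
  newtons=30,
)

```text
t: 7.23
eef_pos: [0.4717, 0.0263, 0.0697]
ee_rot: [2.776, 1.57, 0.534]
force: [0.9, -0.1, -1.1]
width: 0.011
```

```bash
python3 - <<'E'
from h import *
show()
E
```

```text
7.23 [0.4717 0.0263 0.0697] xaxis [ 0.  0. -1.] jaw -128.46 F [ 0.91 -0.11 -1.09] w 0.011 q [ 0.47  0.21 -0.64 -0.   -0.72  0.43]
```

Emit:
jog_arm(
  motion=[
    {"dx":-0.005,"dy":0,"dz":0,"twist":0},
    {"dx":-0.015,"dy":0,"dz":0,"twist":0},
    {"dx":-0.03,"dy":0,"dz":0,"twist":0},
    {"dx":-0.05,"dy":0,"dz":0,"twist":0},
    {"dx":-0.07,"dy":0,"dz":0,"twist":0},
    {"dx":-0.09,"dy":0,"dz":0,"twist":0},
    {"dx":-0.09,"dy":0,"dz":0,"twist":0},
    {"dx":-0.09,"dy":0,"dz":0,"twist":0},
    {"dx":-0.09,"dy":0,"dz":0,"twist":0},
  ],
)

```text
t: 7.98
eef_pos: [0.4712, 0.0262, 0.1594]
ee_rot: [-2.077, 1.57, 1.964]
force: [-0.2, 0.1, -1.9]
width: 0.0107
```

```bash
python3 - <<'E'
from h import *
show()
t=cv2.imread("pics/top0.png"); h=cv2.cvtColor(t,cv2.COLOR_BGR2HSV)
m=cv2.inRange(h,(0,150,80),(8,255,255))|cv2.inRange(h,(172,150,80),(180,255,255))
c=max(cv2.findContours(m,cv2.RETR_EXTERNAL,cv2.CHAIN_APPROX_NONE)[0],key=cv2.contourArea)
b=cv2.minAreaRect(c); print(b)
for p in cv2.boxPoints(b): print(onz("top",p,.045).round(4))
cc=np.mean([onz("top",p,.045) for p in cv2.boxPoints(b)],0); print(cc)
go([cc[0],cc[1],.16],51.5)
im=arm.grab_frame("top"); crop(im,(90,130,330,310),3,"pics/t5.png")
im=arm.grab_frame("scene"); crop(im,(200,150,460,310),3,"pics/s5.png")
E
```

```text
7.98 [0.4712 0.0262 0.1594] xaxis [-0.  0. -1.] jaw -128.47 F [-0.24  0.08 -1.85] w 0.0107 q [ 0.47  0.09 -0.53 -0.   -0.95  0.43]
((143.6121826171875, 263.8272399902344), (60.05986404418945, 65.03363800048828), 77.98851776123047)
[0.4786 0.4101 0.045 ]
[0.5148 0.2527 0.045 ]
[0.3688 0.2168 0.045 ]
[0.3336 0.3729 0.045 ]
[0.42394312 0.3131014  0.045     ]
t=7.98 tcp [0.4712 0.0262 0.1594] jaw -128.47 shift [-0.0005 -0.2155 -0.1952] (mm 291) twist 0.03 (q6 0.43)
```

View pics/s5.png

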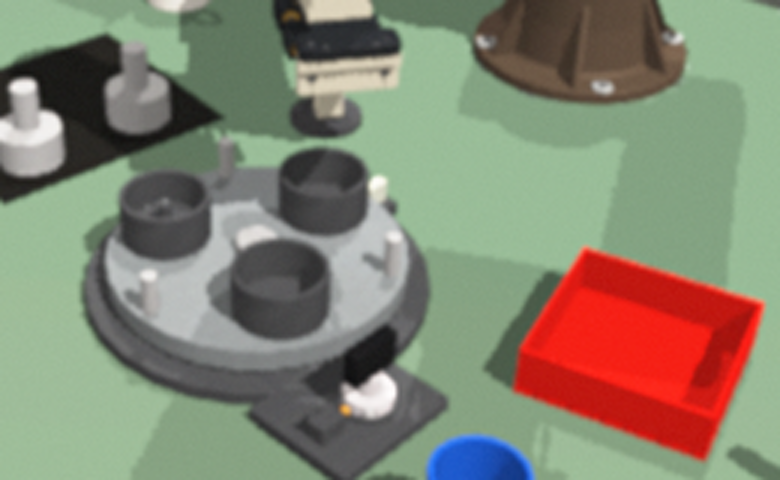

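View pics/t5.png

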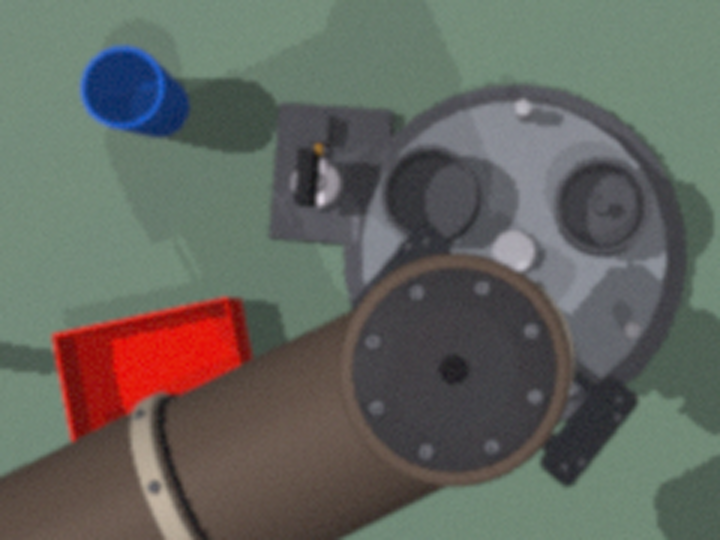

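```bash
python3 - <<'E'
from h import *
go([.4154,.351,.14],51.5)
E
```

```text
t=8.08 tcp [0.471  0.0261 0.1588] jaw -128.47 shift [ 0.0187 -0.2456 -0.2199] (mm 330) twist 0.03 (q6 0.43)
```

Emit:
jog_arm(
  motion=[
    {"dx":0,"dy":-0.02,"dz":-0.018,"twist":0},
    {"dx":0,"dy":-0.045,"dz":-0.04,"twist":0},
    {"dx":0,"dy":-0.07,"dz":-0.063,"twist":0},
    {"dx":0.005,"dy":-0.096,"dz":-0.086,"twist":0},
    {"dx":0.01,"dy":-0.122,"dz":-0.11,"twist":0},
    {"dx":0.018,"dy":-0.149,"dz":-0.134,"twist":0},
    {"dx":0.018,"dy":-0.175,"dz":-0.158,"twist":0},
    {"dx":0.018,"dy":-0.201,"dz":-0.181,"twist":0},
    {"dx":0.018,"dy":-0.227,"dz":-0.204,"twist":0},
    {"dx":0.018,"dy":-0.246,"dz":-0.22,"twist":0},
    {"dx":0.04,"dy":-0.246,"dz":-0.22,"twist":0},
    {"dx":0.07,"dy":-0.246,"dz":-0.22,"twist":0},
    {"dx":0.1,"dy":-0.246,"dz":-0.22,"twist":0},
    {"dx":0.115,"dy":-0.246,"dz":-0.22,"twist":0},
    {"dx":0.122,"dy":-0.246,"dz":-0.22,"twist":0},
    {"dx":0.127,"dy":-0.246,"dz":-0.22,"twist":0},
    {"dx":0.127,"dy":-0.246,"dz":-0.22,"twist":0},
  ],
)

```text
t: 9.5
eef_pos: [0.4157, 0.3513, 0.0317]
ee_rot: [0.199, 1.569, -2.043]
force: [0.1, 0.2, -1.0]
width: 0.0108
```

Emit:
jog_arm(
  motion=[
    {"dx":0,"dy":0,"dz":0,"twist":0},
    {"dx":0,"dy":0,"dz":0,"twist":0},
    {"dx":0,"dy":0,"dz":0,"twist":0},
    {"dx":-0.03,"dy":0,"dz":0,"twist":0},
    {"dx":-0.07,"dy":0,"dz":0,"twist":0},
    {"dx":-0.1,"dy":0,"dz":0,"twist":0},
    {"dx":-0.1,"dy":0,"dz":0,"twist":0},
    {"dx":-0.1,"dy":0,"dz":0,"twist":0},
  ],
  gripper=0.022,
)

```text
t: 10.17
eef_pos: [0.4167, 0.353, 0.1358]
ee_rot: [-3.006, 1.564, 1.036]
force: [0.1, 0.1, -0.8]
width: 0.0218
```

```bash
python3 - <<'E'
from h import *
show(); go([.5919,-.0496,.13],51.5); go([.5919,-.0496,.13],0)
im=arm.grab_frame("top"); crop(im,(90,130,330,310),3,"pics/t6.png")
im=arm.grab_frame("scene"); crop(im,(200,150,460,310),3,"pics/s6.png")
E
```

```text
10.17 [0.4167 0.353  0.1358] xaxis [ 0.003  0.006 -1.   ] jaw -128.46 F [ 0.06  0.08 -0.83] w 0.0218 q [ 1.06  0.24 -0.42  0.   -0.91 -0.16]
t=10.17 tcp [0.4167 0.353  0.1358] jaw -128.46 shift [0.0041 0.3876 0.2063] (mm 439) twist 0.04 (q6 -0.16)
t=10.17 tcp [0.4167 0.353  0.1358] jaw -128.46 shift [0.0041 0.3876 0.2063] (mm 439) twist 51.54 (q6 -0.16)
```

View pics/t6.png

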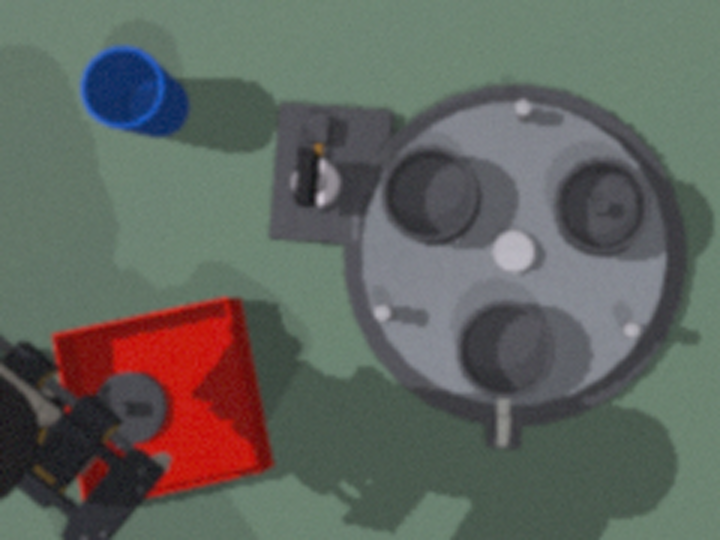

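View pics/s6.png

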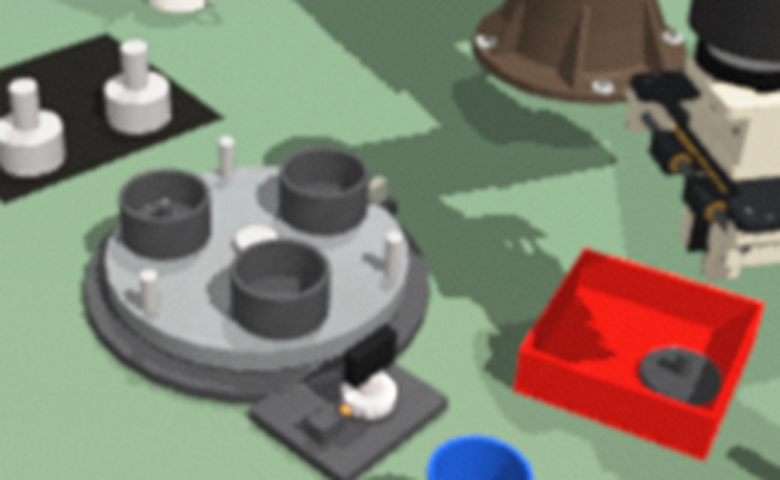

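```bash
python3 - <<'E'
from h import *
go([.5978,.0923,.13],51.5)
E
```

```text
t=10.27 tcp [0.4156 0.3514 0.133 ] jaw -128.48 shift [0.0028 0.3038 0.0895] (mm 317) twist 0.02 (q6 -0.16)
```

Emit:
jog_arm(
  motion=[
    {"dx":0,"dy":0.038,"dz":0.011,"twist":0},
    {"dx":0,"dy":0.076,"dz":0.022,"twist":0},
    {"dx":0,"dy":0.114,"dz":0.034,"twist":0},
    {"dx":0,"dy":0.152,"dz":0.045,"twist":0},
    {"dx":0,"dy":0.19,"dz":0.056,"twist":0},
    {"dx":0,"dy":0.228,"dz":0.067,"twist":0},
    {"dx":0,"dy":0.266,"dz":0.078,"twist":0},
    {"dx":0,"dy":0.3038,"dz":0.0895,"twist":0},
    {"dx":0.01,"dy":0.3038,"dz":0.0895,"twist":0},
    {"dx":0.03,"dy":0.3038,"dz":0.0895,"twist":0},
    {"dx":0.04,"dy":0.3038,"dz":0.0895,"twist":0},
    {"dx":0.046,"dy":0.3038,"dz":0.0895,"twist":0},
    {"dx":0.05,"dy":0.3038,"dz":0.0895,"twist":0},
    {"dx":0.05,"dy":0.3038,"dz":0.0895,"twist":0},
  ],
  gripper=0,
)

```text
t: 11.43
eef_pos: [0.5974, 0.0929, 0.0817]
ee_rot: [-0.419, 1.569, -2.66]
force: [-0.1, 0.9, -0.2]
width: 0.0005
```

Emit:
jog_arm(
  motion=[
    {"dx":0.005,"dy":0,"dz":0,"twist":0},
    {"dx":0.012,"dy":0,"dz":0,"twist":0},
    {"dx":0.018,"dy":0,"dz":0,"twist":0},
    {"dx":0.022,"dy":0,"dz":0,"twist":0},
    {"dx":0.024,"dy":0,"dz":0,"twist":0},
    {"dx":0.026,"dy":0,"dz":0,"twist":0},
    {"dx":0.027,"dy":0,"dz":0,"twist":0},
    {"dx":0.027,"dy":0,"dz":0,"twist":0},
  ],
)

```text
t: 12.1
eef_pos: [0.5982, 0.0924, 0.0563]
ee_rot: [1.68, 1.57, -0.562]
force: [-2.8, -1.0, 5.4]
width: 0.0006
```

```bash
python3 - <<'E'
from h import *
show()
E
```

```text
12.1 [0.5982 0.0924 0.0563] xaxis [ 0. -0. -1.] jaw -128.44 F [-2.82 -1.04  5.42] w 0.0006 q [ 0.48  0.42 -0.36  0.   -0.79  0.42]
```

Emit:
jog_arm(
  motion=[
    {"dx":-0.02,"dy":0,"dz":0,"twist":0},
    {"dx":-0.05,"dy":0,"dz":0,"twist":0},
    {"dx":-0.06,"dy":0,"dz":0,"twist":0},
    {"dx":-0.06,"dy":0,"dz":0,"twist":0},
    {"dx":-0.06,"dy":0,"dz":0,"twist":0},
  ],
)

```text
t: 12.52
eef_pos: [0.5984, 0.0928, 0.1164]
ee_rot: [2.776, 1.569, 0.534]
force: [0.6, -0.3, -0.6]
width: 0.0003
```

```bash
python3 - <<'E'
from h import *
show(); go([.5919,-.0496,.085],51.5)
im=arm.grab_frame("top"); crop(im,(170,145,330,290),5,"pics/t7c.png")
E
```

```text
12.52 [0.5984 0.0928 0.1164] xaxis [ 0.002  0.001 -1.   ] jaw -128.47 F [ 0.61 -0.3  -0.59] w 0.0003 q [ 0.48  0.35 -0.3  -0.   -0.92  0.42]
t=12.52 tcp [0.5984 0.0928 0.1164] jaw -128.47 shift [0.0312 0.0834 0.1156] (mm 146) twist 0.03 (q6 0.42)
```

View pics/t7c.png

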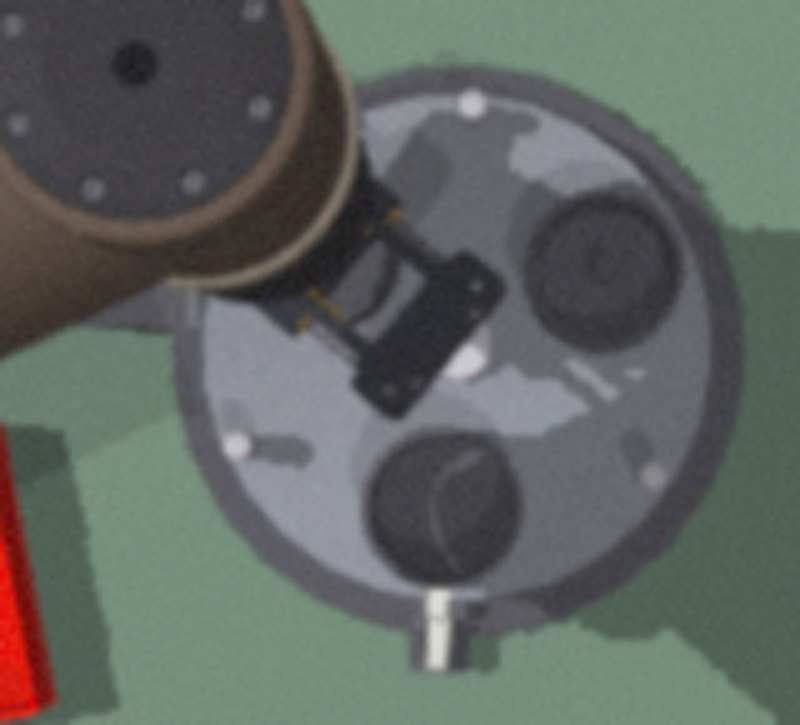

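Emit:
jog_arm(
  motion=[
    {"dx":0,"dy":0.02,"dz":0.028,"twist":0},
    {"dx":0,"dy":0.04,"dz":0.056,"twist":0},
    {"dx":0,"dy":0.062,"dz":0.086,"twist":0},
    {"dx":0,"dy":0.083,"dz":0.115,"twist":0},
    {"dx":0.005,"dy":0.083,"dz":0.115,"twist":0},
    {"dx":0.015,"dy":0.083,"dz":0.115,"twist":0},
    {"dx":0.025,"dy":0.083,"dz":0.115,"twist":0},
    {"dx":0.028,"dy":0.083,"dz":0.115,"twist":0},
    {"dx":0.03,"dy":0.083,"dz":0.115,"twist":0},
    {"dx":0.032,"dy":0.083,"dz":0.115,"twist":0},
    {"dx":0.032,"dy":0.083,"dz":0.115,"twist":0},
  ],
)

```text
t: 13.48
eef_pos: [0.5919, -0.0477, 0.0843]
ee_rot: [2.049, 1.57, -0.19]
force: [-3.1, 1.6, 7.9]
width: 0.0006
```

```bash
python3 - <<'E'
from h import *
show(); go([.5919,-.0496,.085],51.5)
E
```

```text
13.48 [ 0.5919 -0.0477  0.0843] xaxis [ 0. -0. -1.] jaw -128.33 F [-3.09  1.62  7.86] w 0.0006 q [ 0.25  0.37 -0.36  0.   -0.84  0.65]
t=13.48 tcp [ 0.5919 -0.0477  0.0843] jaw -128.33 shift [-0.0007  0.0012  0.0015] (mm 2) twist 0.17 (q6 0.65)
```

Contact at stem height (84 mm): well1 holds a spacer. Raise, open, grasp.

Emit:
jog_arm(
  motion=[
    {"dx":-0.008,"dy":0,"dz":0,"twist":0},
    {"dx":-0.016,"dy":0.001,"dz":0.001,"twist":0},
    {"dx":-0.016,"dy":0.001,"dz":0.001,"twist":0},
    {"dx":-0.016,"dy":0.001,"dz":0.001,"twist":0},
    {"dx":-0.016,"dy":0.001,"dz":0.001,"twist":0},
  ],
  gripper=0.019,
)

```text
t: 13.9
eef_pos: [0.5916, -0.0504, 0.0995]
ee_rot: [-3.103, 1.571, 0.939]
force: [-0.2, 0.1, -0.3]
width: 0.0186
```

```bash
python3 - <<'E'
from h import *
show(); go([.5919,-.0496,.069],51.5)
E
```

```text
13.9 [ 0.5916 -0.0504  0.0995] xaxis [ 0.  0. -1.] jaw -128.45 F [-0.2   0.06 -0.26] w 0.0186 q [ 0.24  0.35 -0.35 -0.   -0.87  0.66]
t=13.90 tcp [ 0.5916 -0.0504  0.0995] jaw -128.45 shift [ 0.0305 -0.0003 -0.0007] (mm 31) twist 0.05 (q6 0.66)
```

Emit:
jog_arm(
  motion=[
    {"dx":0.01,"dy":0,"dz":-0.001,"twist":0},
    {"dx":0.018,"dy":0,"dz":-0.001,"twist":0},
    {"dx":0.022,"dy":0,"dz":-0.001,"twist":0},
    {"dx":0.026,"dy":0,"dz":-0.001,"twist":0},
    {"dx":0.03,"dy":0,"dz":-0.001,"twist":0},
    {"dx":0.03,"dy":0,"dz":-0.001,"twist":0},
  ],
)

```text
t: 14.4
eef_pos: [0.5917, -0.0499, 0.0683]
ee_rot: [-0.737, 1.569, -2.979]
force: [-1.2, 0.2, -0.0]
width: 0.0191
```

Emit:
jog_arm(
  motion=[
    {"dx":0,"dy":0,"dz":0,"twist":0},
    {"dx":0,"dy":0,"dz":0,"twist":0},
    {"dx":0,"dy":0,"dz":0,"twist":0},
    {"dx":0,"dy":0,"dz":0,"twist":0},
  ],
  gripper=0,
  newtons=30,
)

```text
t: 14.73
eef_pos: [0.5924, -0.0497, 0.0698]
ee_rot: [2.521, 1.57, 0.278]
force: [0.2, 0.5, -1.0]
width: 0.0107
```

Emit:
jog_arm(
  motion=[
    {"dx":-0.005,"dy":0,"dz":0,"twist":0},
    {"dx":-0.015,"dy":0,"dz":0,"twist":0},
    {"dx":-0.03,"dy":0,"dz":0,"twist":0},
    {"dx":-0.05,"dy":0,"dz":0,"twist":0},
    {"dx":-0.07,"dy":0,"dz":0,"twist":0},
    {"dx":-0.09,"dy":0,"dz":0,"twist":0},
    {"dx":-0.09,"dy":0,"dz":0,"twist":0},
    {"dx":-0.09,"dy":0,"dz":0,"twist":0},
    {"dx":-0.09,"dy":0,"dz":0,"twist":0},
  ],
)

```text
t: 15.48
eef_pos: [0.592, -0.0497, 0.1598]
ee_rot: [-3.131, 1.57, 0.91]
force: [-0.0, 0.4, -2.0]
width: 0.0107
```

```bash
python3 - <<'E'
from h import *
show(); go([.4306,.285,.16],51.5); go([.4306,.285,.033],51.5)
im=arm.grab_frame("scene"); crop(im,(200,150,460,310),3,"pics/s8.png")
E
```

```text
15.48 [ 0.592  -0.0497  0.1598] xaxis [ 0.  0. -1.] jaw -128.47 F [-0.03  0.41 -2.05] w 0.0107 q [ 0.24  0.29 -0.28 -0.   -1.    0.65]
t=15.48 tcp [ 0.592  -0.0497  0.1598] jaw -128.47 shift [-1.000e-04 -3.346e-01 -1.616e-01] (mm 372) twist 0.03 (q6 0.65)
t=15.48 tcp [ 0.592  -0.0497  0.1598] jaw -128.47 shift [ 0.1269 -0.3346 -0.1615] (mm 393) twist 0.03 (q6 0.65)
```

View pics/s8.png

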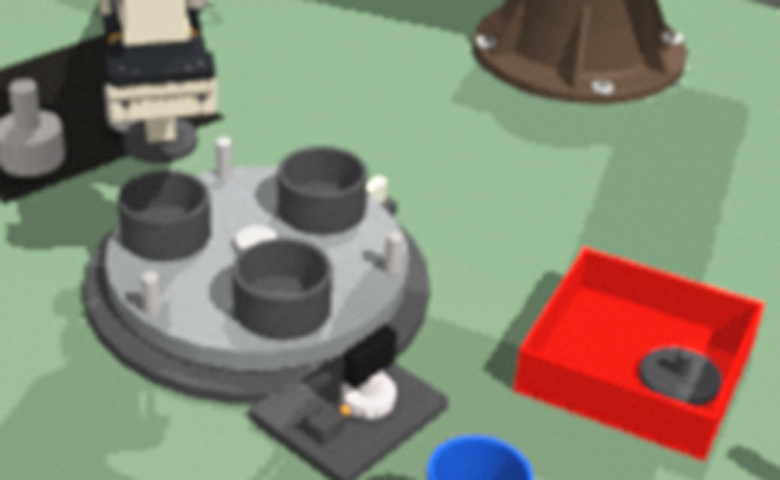

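Emit:
jog_arm(
  motion=[
    {"dx":0,"dy":-0.02,"dz":-0.01,"twist":0},
    {"dx":0,"dy":-0.05,"dz":-0.024,"twist":0},
    {"dx":0,"dy":-0.084,"dz":-0.04,"twist":0},
    {"dx":0,"dy":-0.117,"dz":-0.056,"twist":0},
    {"dx":0,"dy":-0.15,"dz":-0.072,"twist":0},
    {"dx":0,"dy":-0.184,"dz":-0.089,"twist":0},
    {"dx":0,"dy":-0.217,"dz":-0.105,"twist":0},
    {"dx":0,"dy":-0.251,"dz":-0.121,"twist":0},
    {"dx":0,"dy":-0.284,"dz":-0.137,"twist":0},
    {"dx":0,"dy":-0.315,"dz":-0.152,"twist":0},
    {"dx":0,"dy":-0.3346,"dz":-0.1615,"twist":0},
    {"dx":0.03,"dy":-0.3346,"dz":-0.1615,"twist":0},
    {"dx":0.065,"dy":-0.3346,"dz":-0.1615,"twist":0},
    {"dx":0.1,"dy":-0.3346,"dz":-0.1615,"twist":0},
    {"dx":0.115,"dy":-0.3346,"dz":-0.1615,"twist":0},
    {"dx":0.123,"dy":-0.3346,"dz":-0.1615,"twist":0},
    {"dx":0.128,"dy":-0.3346,"dz":-0.1615,"twist":0},
    {"dx":0.128,"dy":-0.3346,"dz":-0.1615,"twist":0},
  ],
)

```text
t: 17.03
eef_pos: [0.4307, 0.2846, 0.0309]
ee_rot: [0.119, 1.569, -2.123]
force: [-0.3, -1.2, -0.3]
width: 0.0108
```

Emit:
jog_arm(
  motion=[
    {"dx":0,"dy":0,"dz":0,"twist":0},
    {"dx":0,"dy":0,"dz":0,"twist":0},
    {"dx":0,"dy":0,"dz":0,"twist":0},
    {"dx":-0.03,"dy":0,"dz":0,"twist":0},
    {"dx":-0.07,"dy":0,"dz":0,"twist":0},
    {"dx":-0.11,"dy":0,"dz":0,"twist":0},
    {"dx":-0.15,"dy":0,"dz":0,"twist":0},
    {"dx":-0.17,"dy":0,"dz":0,"twist":0},
    {"dx":-0.17,"dy":0,"dz":0,"twist":0},
    {"dx":-0.17,"dy":0,"dz":0,"twist":0},
  ],
  gripper=0.022,
)

```text
t: 17.87
eef_pos: [0.4313, 0.2855, 0.2041]
ee_rot: [-3.076, 1.565, 0.965]
force: [0.6, -0.4, -0.5]
width: 0.0221
```

```bash
python3 - <<'E'
from h import *
show()
t=arm.grab_frame("top"); s=arm.grab_frame("scene")
cv2.imwrite("pics/t9.png",t[:,:,::-1]); cv2.imwrite("pics/s9.png",s[:,:,::-1])
crop(t,(340,180,460,310),5,"pics/t9m.png"); crop(s,(170,150,330,270),5,"pics/s9m.png")
E
```

```text
17.87 [0.4313 0.2855 0.2041] xaxis [ 0.003  0.004 -1.   ] jaw -128.47 F [ 0.56 -0.35 -0.51] w 0.0221 q [ 0.96  0.12 -0.38 -0.   -1.06 -0.07]
```

View pics/t9.png

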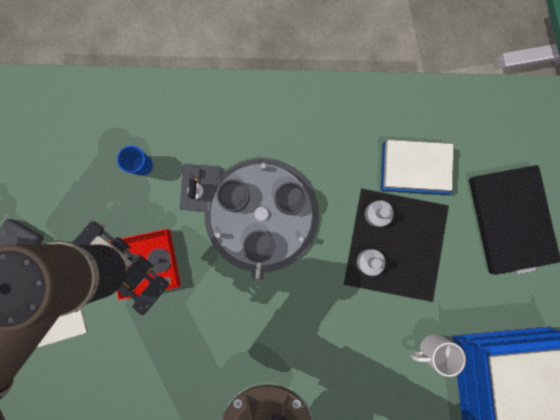

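View pics/t9m.png

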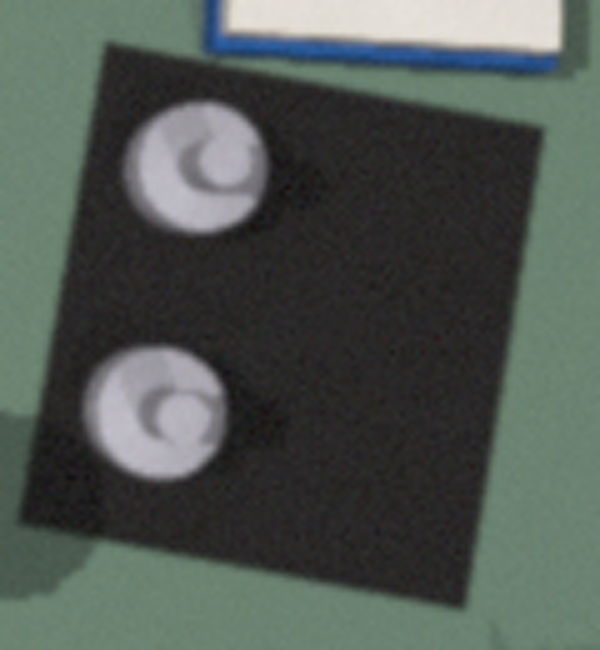

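View pics/s9m.png

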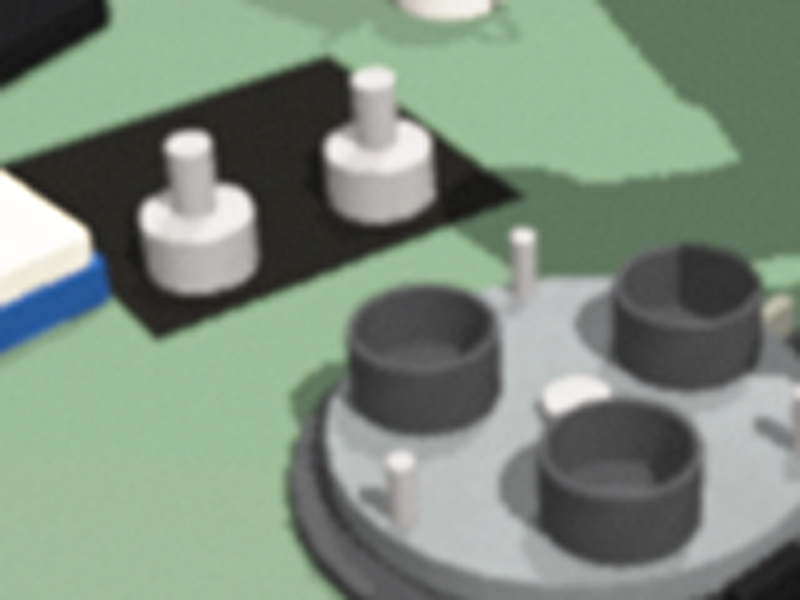

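```bash
python3 - <<'E'
from h import *
T=lambda x,y:(340+x/5-.4,180+y/5-.4); S=lambda x,y:(170+x/5-.4,150+y/5-.4)
for n,a,b in (("A",T(229,163),S(188,142)),("B",T(188,417),S(374,78))):
    p,e=tri(a,b); print(n,p.round(4),round(e,4),onz("top",a,.086).round(4))
# foot top rim z=.041
for n,a in (("A foot",T(203,167)),("B foot",T(162,413))): print(n,onz("top",a,.041).round(4))
T2=lambda x,y:(90+x/3-1/3,130+y/3-1/3)
for n,a in (("w2",T2(433,195)),("w1",T2(600,206)),("w0",T2(507,350))): print(n,onz("top",a,.083).round(4))
# mask of bright feet
t=cv2.imread("pics/t9.png"); g=cv2.cvtColor(t,cv2.COLOR_BGR2GRAY); m=(g>90).astype(np.uint8); m[:,:350]=0;m[:200]=0;m[280:]=0;m[:,402:]=0
for c in cv2.findContours(m,cv2.RETR_EXTERNAL,cv2.CHAIN_APPROX_NONE)[0]:
    if 200<cv2.contourArea(c)<900: print(cv2.fitEllipse(c))
E
```

```text
A [ 0.5591 -0.2841  0.0834] 0.0015 [ 0.5595 -0.284   0.086 ]
B [ 0.4338 -0.2628  0.0829] 0.0041 [ 0.4354 -0.2636  0.086 ]
A foot [ 0.5603 -0.2823  0.041 ]
B foot [ 0.4349 -0.2611  0.041 ]
w2 [0.597  0.0878 0.083 ]
w1 [ 0.5902 -0.0488  0.083 ]
w0 [0.4717 0.0251 0.083 ]
((370.77239990234375, 262.0276184082031), (25.840545654296875, 27.583467483520508), 111.22772979736328)
((378.9234924316406, 213.1591033935547), (25.581472396850586, 27.23261260986328), 81.62163543701172)
```

```bash
python3 - <<'E'
from h import *
go([.5595,-.2835,.14],51.5)
E
```

```text
t=17.97 tcp [0.4304 0.2845 0.2015] jaw -128.48 shift [0.0613 0.4545 0.3643] (mm 586) twist 0.02 (q6 -0.07)
```

Emit:
jog_arm(
  motion=[
    {"dx":0,"dy":0.04545,"dz":0.03643,"twist":0},
    {"dx":0,"dy":0.075,"dz":0.06,"twist":0},
    {"dx":0,"dy":0.106,"dz":0.085,"twist":0},
    {"dx":0,"dy":0.137,"dz":0.11,"twist":0},
    {"dx":0,"dy":0.168,"dz":0.135,"twist":0},
    {"dx":0,"dy":0.2,"dz":0.16,"twist":0},
    {"dx":0,"dy":0.231,"dz":0.185,"twist":0},
    {"dx":0,"dy":0.262,"dz":0.21,"twist":0},
    {"dx":0,"dy":0.293,"dz":0.235,"twist":0},
    {"dx":0,"dy":0.324,"dz":0.26,"twist":0},
    {"dx":0,"dy":0.355,"dz":0.285,"twist":0},
    {"dx":0,"dy":0.387,"dz":0.31,"twist":0},
    {"dx":0.02,"dy":0.418,"dz":0.335,"twist":0},
    {"dx":0.04,"dy":0.4545,"dz":0.3643,"twist":0},
    {"dx":0.06,"dy":0.4545,"dz":0.3643,"twist":0},
    {"dx":0.06,"dy":0.4545,"dz":0.3643,"twist":0},
    {"dx":0.06,"dy":0.4545,"dz":0.3643,"twist":0},
  ],
  gripper=0.055,
)

```text
t: 19.38
eef_pos: [0.558, -0.2836, 0.1384]
ee_rot: [-1.099, 1.564, 2.94]
force: [-0.4, 0.2, 0.6]
width: 0.0551
```

```bash
python3 - <<'E'
from h import *
show(); go([.5595,-.2835,.06],51.5)
s=arm.grab_frame("scene"); crop(s,(170,120,330,240),5,"pics/s10m.png")
E
```

```text
19.38 [ 0.558  -0.2836  0.1384] xaxis [-0.006  0.001 -1.   ] jaw -128.58 F [-0.39  0.24  0.6 ] w 0.0551 q [-0.16  0.36 -0.23 -0.   -0.99  1.06]
t=19.38 tcp [ 0.558  -0.2836  0.1384] jaw -128.58 shift [ 0.0783  0.0015 -0.0012] (mm 78) twist -0.08 (q6 1.06)
```

View pics/s10m.png

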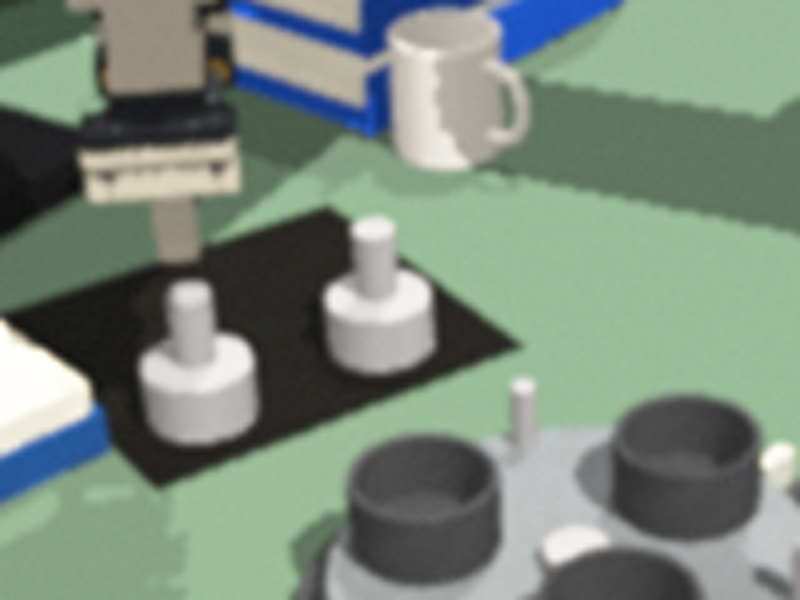

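Emit:
jog_arm(
  motion=[
    {"dx":0.02,"dy":0,"dz":0,"twist":0},
    {"dx":0.05,"dy":0,"dz":0,"twist":0},
    {"dx":0.07,"dy":0,"dz":0,"twist":0},
    {"dx":0.08,"dy":0,"dz":0,"twist":0},
    {"dx":0.08,"dy":0,"dz":0,"twist":0},
    {"dx":0.08,"dy":0,"dz":0,"twist":0},
  ],
)

```text
t: 19.93
eef_pos: [0.5608, -0.2826, 0.0627]
ee_rot: [1.593, 1.57, -0.648]
force: [0.9, 0.2, 0.5]
width: 0.055
```

Emit:
jog_arm(
  motion=[
    {"dx":0,"dy":0,"dz":0,"twist":0},
    {"dx":0,"dy":0,"dz":0,"twist":0},
    {"dx":0,"dy":0,"dz":0,"twist":0},
    {"dx":0,"dy":0,"dz":0,"twist":0},
    {"dx":0,"dy":0,"dz":0,"twist":0},
  ],
  gripper=0.02,
  newtons=6,
)

```text
t: 20.35
eef_pos: [0.5603, -0.2832, 0.0622]
ee_rot: [2.033, 1.57, -0.209]
force: [0.7, 0.9, -0.5]
width: 0.0271
```

```bash
python3 - <<'E'
from h import *
show()
E
```

```text
20.35 [ 0.5603 -0.2832  0.0622] xaxis [ 0.001 -0.    -1.   ] jaw -128.47 F [ 0.71  0.87 -0.5 ] w 0.0271 q [-0.16  0.44 -0.3   0.   -0.83  1.06]
```

Emit:
jog_arm(
  motion=[
    {"dx":0,"dy":0,"dz":0,"twist":0},
    {"dx":0,"dy":0,"dz":0,"twist":0},
    {"dx":0,"dy":0,"dz":0,"twist":7},
    {"dx":0,"dy":0,"dz":0,"twist":14},
    {"dx":0,"dy":0,"dz":0,"twist":21},
    {"dx":0,"dy":0,"dz":0,"twist":28},
    {"dx":0,"dy":0,"dz":0,"twist":35},
    {"dx":0,"dy":0,"dz":0,"twist":42},
    {"dx":0,"dy":0,"dz":0,"twist":49},
    {"dx":0,"dy":0,"dz":0,"twist":56},
    {"dx":0,"dy":0,"dz":0,"twist":63},
    {"dx":0,"dy":0,"dz":0,"twist":70},
    {"dx":0,"dy":0,"dz":0,"twist":77},
    {"dx":0,"dy":0,"dz":0,"twist":84},
    {"dx":0,"dy":0,"dz":0,"twist":90},
    {"dx":0,"dy":0,"dz":0,"twist":90},
    {"dx":0,"dy":0,"dz":0,"twist":90},
    {"dx":0,"dy":0,"dz":0,"twist":90},
  ],
  gripper=0.045,
)

```text
t: 21.85
eef_pos: [0.5601, -0.2831, 0.0615]
ee_rot: [0.581, 1.571, 3.055]
force: [-0.2, -0.0, -0.5]
width: 0.0452
```

Emit:
jog_arm(
  motion=[
    {"dx":0,"dy":0,"dz":0,"twist":0},
    {"dx":0,"dy":0,"dz":0,"twist":0},
    {"dx":0,"dy":0,"dz":0,"twist":0},
    {"dx":0,"dy":0,"dz":0,"twist":0},
  ],
  gripper=0.02,
  newtons=8,
)

```text
t: 22.18
eef_pos: [0.56, -0.283, 0.0616]
ee_rot: [0.09, 1.571, 2.56]
force: [-0.1, 0.6, 0.9]
width: 0.0256
```

Emit:
jog_arm(
  motion=[
    {"dx":0,"dy":0,"dz":0,"twist":0},
    {"dx":0,"dy":0,"dz":0,"twist":0},
    {"dx":0,"dy":0,"dz":0,"twist":0},
  ],
  gripper=0,
  newtons=50,
)

```text
t: 22.43
eef_pos: [0.5599, -0.283, 0.0616]
ee_rot: [0.245, 1.571, 2.715]
force: [-0.6, 0.8, 0.8]
width: 0.0256
```

```bash
python3 - <<'E'
from h import *
show()
E
```

```text
22.43 [ 0.5599 -0.283   0.0616] xaxis [-0.  0. -1.] jaw 141.55 F [-0.61  0.75  0.81] w 0.0256 q [-0.16  0.44 -0.3  -0.   -0.83 -0.51]
```

Emit:
jog_arm(
  motion=[
    {"dx":-0.005,"dy":0,"dz":0,"twist":0},
    {"dx":-0.015,"dy":0,"dz":0,"twist":0},
    {"dx":-0.03,"dy":0,"dz":0,"twist":0},
    {"dx":-0.05,"dy":0,"dz":0,"twist":0},
    {"dx":-0.07,"dy":0,"dz":0,"twist":0},
    {"dx":-0.09,"dy":0,"dz":0,"twist":0},
    {"dx":-0.105,"dy":0,"dz":0,"twist":0},
    {"dx":-0.105,"dy":0,"dz":0,"twist":0},
    {"dx":-0.105,"dy":0,"dz":0,"twist":0},
  ],
)

```text
t: 23.18
eef_pos: [0.5602, -0.283, 0.1673]
ee_rot: [-2.406, 1.569, 0.064]
force: [-0.6, 0.4, -6.6]
width: 0.025
```

```bash
python3 - <<'E'
from h import *
show(); go([.592,-.0496,.1666],-38.5)
t=arm.grab_frame("top"); crop(t,(170,145,330,290),5,"pics/t11c.png")
s=arm.grab_frame("scene"); crop(s,(170,120,330,240),5,"pics/s11.png")
E
```

```text
23.18 [ 0.5602 -0.283   0.1673] xaxis [ 0.002  0.    -1.   ] jaw 141.53 F [-0.61  0.43 -6.63] w 0.025 q [-0.16  0.33 -0.19 -0.   -1.04 -0.51]
t=23.18 tcp [ 0.5602 -0.283   0.1673] jaw 141.53 shift [ 0.0007 -0.2025  0.1203] (mm 236) twist 0.03 (q6 -0.51)
```

View pics/t11c.png

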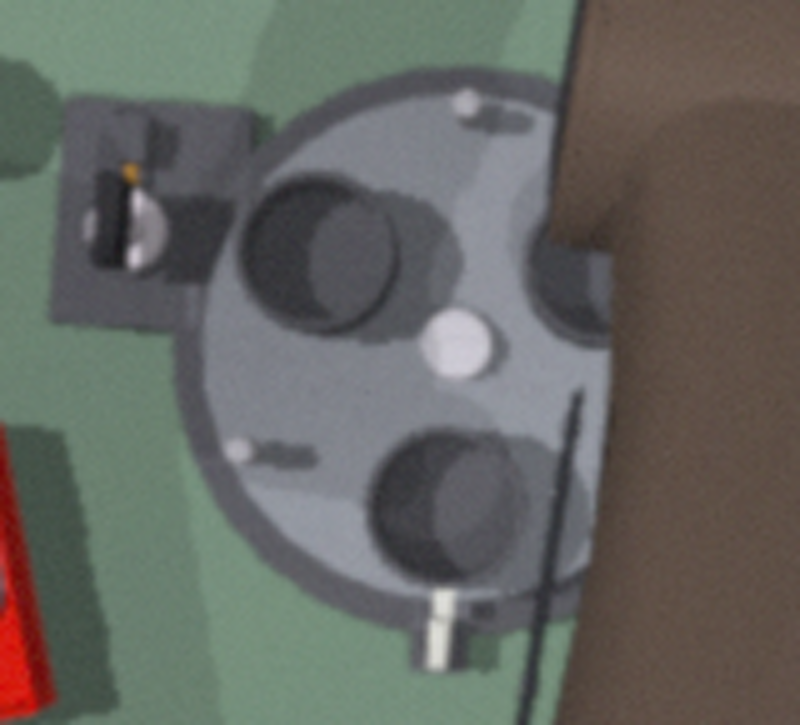

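View pics/s11.png

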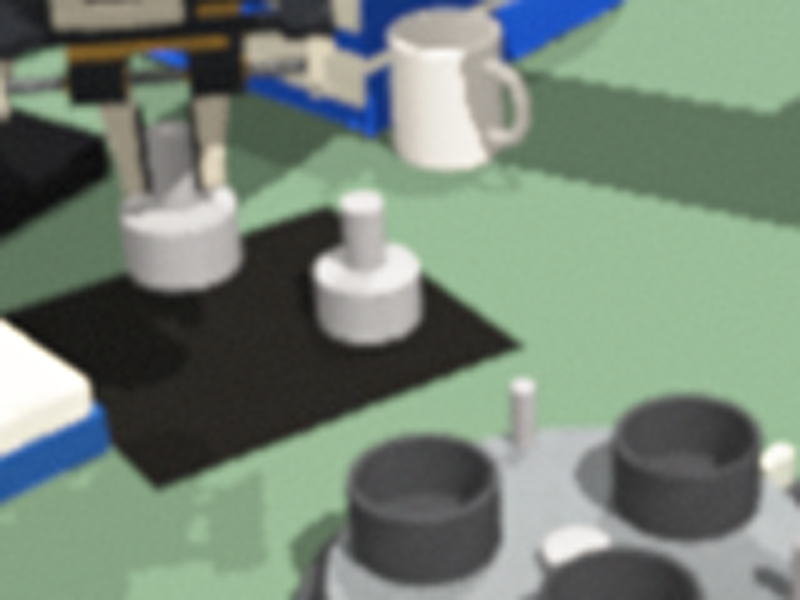

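```bash
python3 - <<'E'
from h import *
T=lambda x,y:(170+x/5-.4,145+y/5-.4)
for n,a,off in (("s1",T(467,103),180),("s0",T(238,450),60)):
    p=onz("top",a,.078); A,r=ang(p); print(n,p.round(4),(A+off)%360,r)
for a in ((445,595),(444,608)): print(ang(onz("top",T(*a),.04)))
C_=C
for k,th in ((0,178.6),(1,298.6),(2,58.6)): print(k,C+.082*np.array([np.cos(np.radians(th)),np.sin(np.radians(th))]))
E
```

```text
s1 [0.672  0.0183 0.078 ] 177.65558088031548 0.11821318735989492
s0 [0.4988 0.127  0.078 ] 177.9239590768383 0.11762933097574438
(np.float64(178.58234152714), np.float64(0.12635971434820567))
(np.float64(178.48634285685074), np.float64(0.13289343543027846))
0 [0.47192448 0.02510344]
1 [ 0.59315273 -0.0488946 ]
2 [0.59662279 0.09309117]
```

```bash
python3 - <<'E'
from h import *
go([.593,-.049,.1666],-38.5)
E
```

```text
t=23.28 tcp [ 0.5591 -0.2827  0.1653] jaw 141.52 shift [-0.0012 -0.204   0.1189] (mm 236) twist 0.02 (q6 -0.51)
```

Emit:
jog_arm(
  motion=[
    {"dx":0,"dy":-0.01,"dz":0.006,"twist":0},
    {"dx":0,"dy":-0.03,"dz":0.018,"twist":0},
    {"dx":0,"dy":-0.053,"dz":0.031,"twist":0},
    {"dx":0,"dy":-0.078,"dz":0.046,"twist":0},
    {"dx":0,"dy":-0.103,"dz":0.06,"twist":0},
    {"dx":0,"dy":-0.128,"dz":0.075,"twist":0},
    {"dx":0,"dy":-0.153,"dz":0.089,"twist":0},
    {"dx":0,"dy":-0.175,"dz":0.102,"twist":0},
    {"dx":0,"dy":-0.19,"dz":0.111,"twist":0},
    {"dx":0,"dy":-0.2,"dz":0.117,"twist":0},
    {"dx":0,"dy":-0.204,"dz":0.119,"twist":0},
    {"dx":0,"dy":-0.204,"dz":0.119,"twist":0},
    {"dx":0,"dy":-0.204,"dz":0.119,"twist":0},
    {"dx":0,"dy":-0.204,"dz":0.119,"twist":0},
  ],
)

```text
t: 24.45
eef_pos: [0.5934, -0.0502, 0.1662]
ee_rot: [0.985, 1.57, -2.829]
force: [0.3, -0.5, -6.0]
width: 0.0251
```

```bash
python3 - <<'E'
from h import *
show(); go([.593,-.049,.107],-38.5)
s=arm.grab_frame("scene"); crop(s,(170,120,330,240),5,"pics/s12.png")
t=arm.grab_frame("top"); crop(t,(240,145,330,290),4,"pics/t12.png")
E
```

```text
24.45 [ 0.5934 -0.0502  0.1662] xaxis [-0.001 -0.    -1.   ] jaw 141.49 F [ 0.33 -0.51 -6.03] w 0.0251 q [ 0.24  0.29 -0.27  0.   -1.02 -0.92]
t=24.45 tcp [ 0.5934 -0.0502  0.1662] jaw 141.49 shift [ 0.0592 -0.0007  0.001 ] (mm 59) twist -0.01 (q6 -0.92)
```

View pics/s12.png

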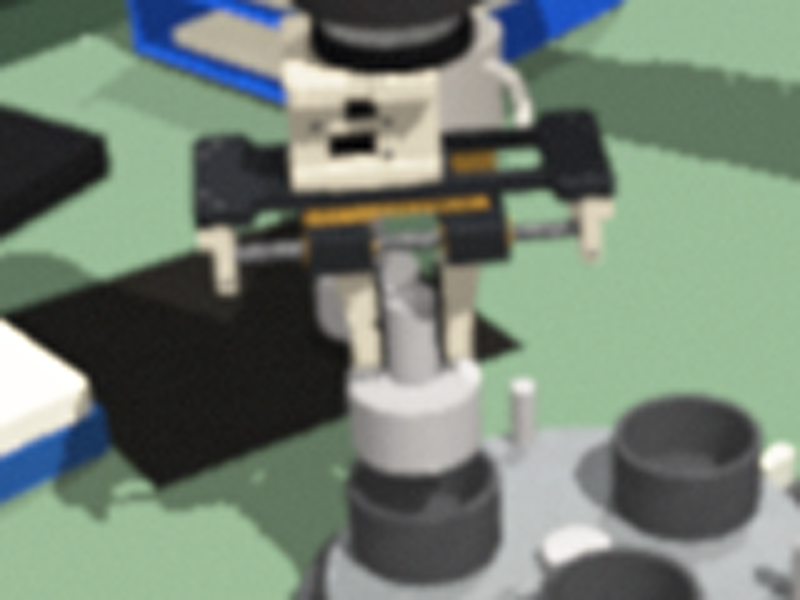

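View pics/t12.png

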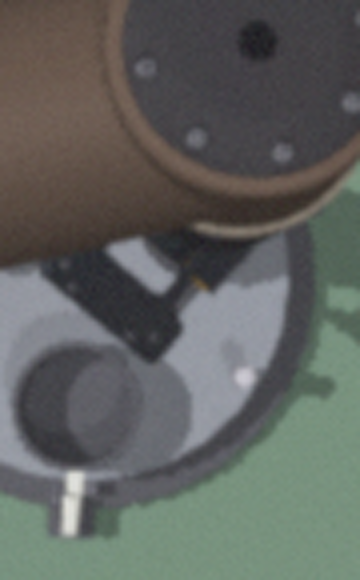

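```bash
python3 - <<'E'
from h import *
s,e,M=st()
f=lambda p:(proj("scene",p)-[170,120]+.4)*5
print("rim exp",f([.593,-.049,.083]),"foot top exp",f([e[0],e[1],e[2]-.0215]),"foot bot",f([e[0],e[1],e[2]-.061]), "C hub", f([.5539,.0231,.047]))
print("left/right of foot mid", [f([e[0]+.033*np.cos(a),e[1]+.033*np.sin(a),e[2]-.041]) for a in (np.radians(-45),np.radians(135))])
print("rim l/r", [f([.593+.04*np.cos(a),-.049+.04*np.sin(a),.07]) for a in (np.radians(-45),np.radians(135))])
E
```

```text
rim exp [421.41105121 473.18701089] foot top exp [412.59016832 370.34997016] foot bot [416.65600712 436.31312113] C hub [576.88073894 552.93923541]
left/right of foot mid [array([348.79103577, 404.86346401]), array([480.41499646, 401.63451353])]
rim l/r [array([345.05592432, 495.78094683]), array([500.23991534, 491.92535786])]
```

Emit:
jog_arm(
  motion=[
    {"dx":0.008,"dy":-0.0007,"dz":0.001,"twist":0},
    {"dx":0.016,"dy":-0.0007,"dz":0.001,"twist":0},
    {"dx":0.02,"dy":-0.0007,"dz":0.001,"twist":0},
    {"dx":0.024,"dy":-0.0007,"dz":0.001,"twist":0},
    {"dx":0.028,"dy":-0.0007,"dz":0.001,"twist":0},
    {"dx":0.028,"dy":-0.0007,"dz":0.001,"twist":0},
  ],
)

```text
t: 25.05
eef_pos: [0.5927, -0.0485, 0.1374]
ee_rot: [0.925, 1.569, -2.888]
force: [-1.0, -0.6, -6.0]
width: 0.0254
```

```bash
python3 - <<'E'
from h import *
show(); go([.593,-.049,.107],-38.5)
E
```

```text
25.05 [ 0.5927 -0.0485  0.1374] xaxis [-0.002 -0.001 -1.   ] jaw 141.52 F [-1.03 -0.55 -5.96] w 0.0254 q [ 0.25  0.31 -0.3   0.   -0.96 -0.92]
t=25.05 tcp [ 0.5927 -0.0485  0.1374] jaw 141.52 shift [ 0.0304  0.0001 -0.0006] (mm 30) twist 0.02 (q6 -0.92)
```

Emit:
jog_arm(
  motion=[
    {"dx":0.006,"dy":0,"dz":0,"twist":0},
    {"dx":0.012,"dy":0,"dz":0,"twist":0},
    {"dx":0.018,"dy":0,"dz":0,"twist":0},
    {"dx":0.024,"dy":0,"dz":0,"twist":0},
    {"dx":0.028,"dy":0,"dz":0,"twist":0},
    {"dx":0.03,"dy":0,"dz":0,"twist":0},
    {"dx":0.031,"dy":0,"dz":0,"twist":0},
    {"dx":0.031,"dy":0,"dz":0,"twist":0},
  ],
)

```text
t: 25.72
eef_pos: [0.5931, -0.0482, 0.1071]
ee_rot: [0.774, 1.57, -3.039]
force: [-2.1, -2.7, -7.5]
width: 0.0254
```

```bash
python3 - <<'E'
from h import *
show()
E
```

```text
25.72 [ 0.5931 -0.0482  0.1071] xaxis [-0.001 -0.    -1.   ] jaw 141.53 F [-2.12 -2.69 -7.51] w 0.0254 q [ 0.25  0.34 -0.33 -0.   -0.89 -0.92]
```

Emit:
jog_arm(
  motion=[
    {"dx":0.001,"dy":0,"dz":0,"twist":0},
    {"dx":0.002,"dy":0,"dz":0,"twist":0},
    {"dx":0.002,"dy":0,"dz":0,"twist":0},
  ],
)

```text
t: 25.97
eef_pos: [0.5938, -0.0479, 0.1065]
ee_rot: [-2.347, 1.57, 0.124]
force: [-4.8, -1.0, 2.5]
width: 0.0257
```

Emit:
jog_arm(
  motion=[
    {"dx":0,"dy":0,"dz":0,"twist":0},
    {"dx":0,"dy":0,"dz":0,"twist":0},
    {"dx":0,"dy":0,"dz":0,"twist":0},
    {"dx":-0.01,"dy":0,"dz":0,"twist":0},
    {"dx":-0.04,"dy":0,"dz":0,"twist":0},
    {"dx":-0.08,"dy":0,"dz":0,"twist":0},
    {"dx":-0.1,"dy":0,"dz":0,"twist":0},
    {"dx":-0.1,"dy":0,"dz":0,"twist":0},
    {"dx":-0.1,"dy":0,"dz":0,"twist":0},
  ],
  gripper=0.05,
)

```text
t: 26.72
eef_pos: [0.5946, -0.0479, 0.2082]
ee_rot: [-2.245, 1.566, 0.225]
force: [-0.6, -0.3, -1.4]
width: 0.0498
```

```bash
python3 - <<'E'
from h import *
show()
t=arm.grab_frame("top"); s=arm.grab_frame("scene")
crop(t,(170,145,330,290),5,"pics/t13c.png")
crop(t,(340,180,460,310),5,"pics/t13m.png"); crop(s,(170,150,330,270),5,"pics/s13m.png")
E
```

```text
26.72 [ 0.5946 -0.0479  0.2082] xaxis [ 0.005  0.001 -1.   ] jaw 141.54 F [-0.64 -0.34 -1.43] w 0.0498 q [ 0.25  0.25 -0.21  0.   -1.1  -0.92]
```

View pics/t13m.png

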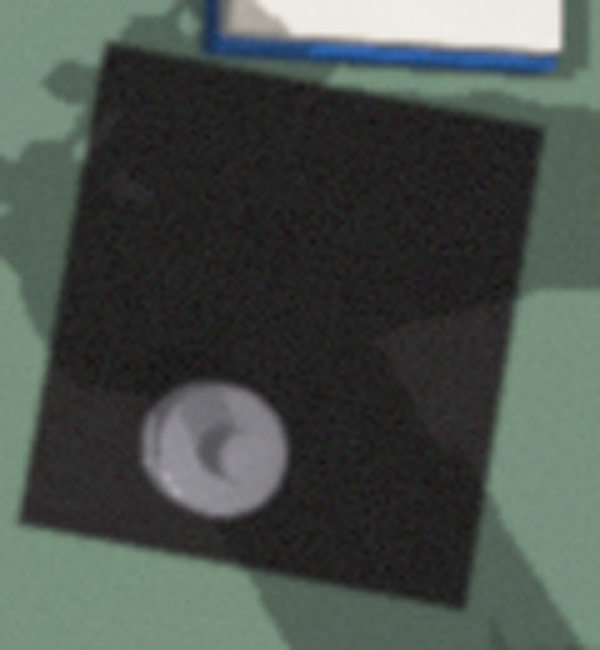

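View pics/s13m.png

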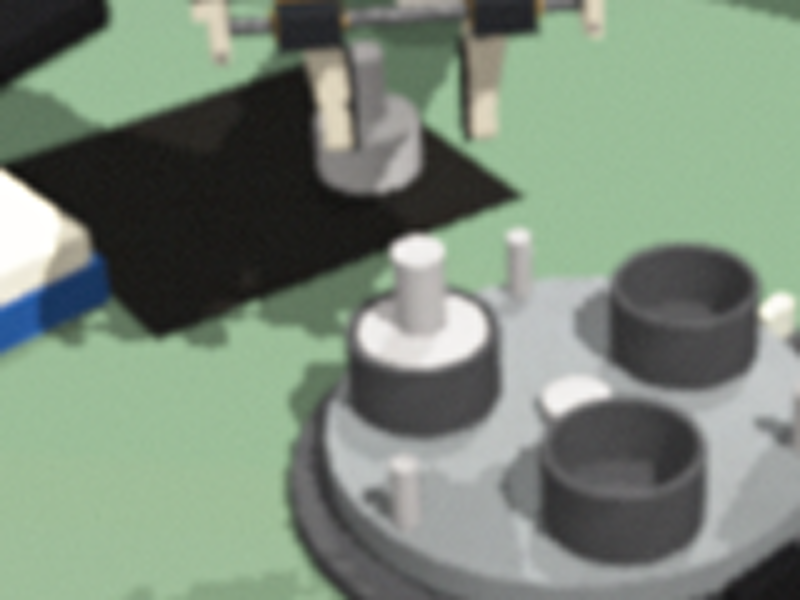

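View pics/t13c.png

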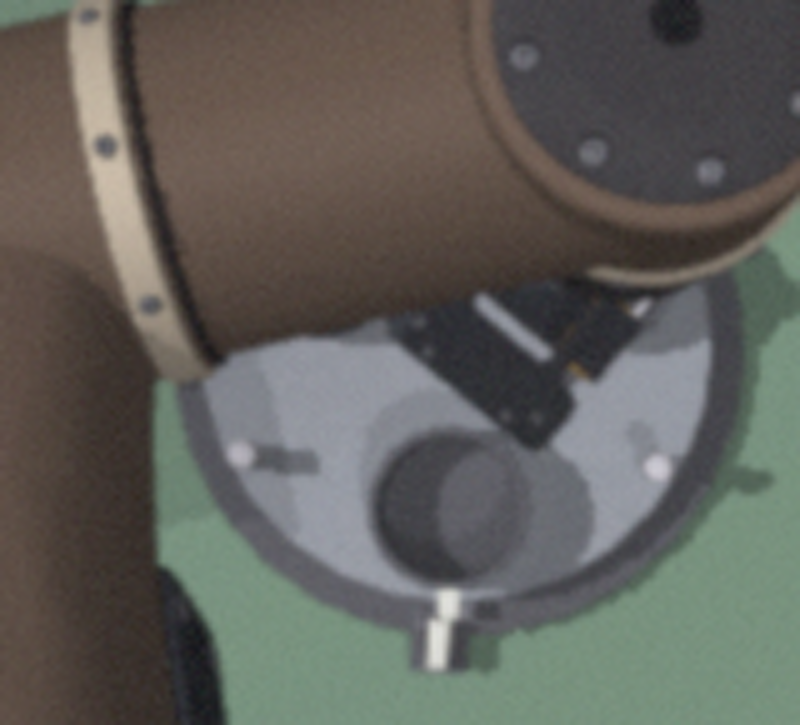

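```bash
python3 - <<'E'
from h import *
T=lambda x,y:(340+x/5-.4,180+y/5-.4); S=lambda x,y:(170+x/5-.4,150+y/5-.4)
print("foot A-style", onz("top",T(220,450),.041), "neck top", onz("top",T(246,454),.085), onz("scene",S(367,53),.085),onz("scene",S(362,48+0),.085))
T=lambda x,y:(170+x/5-.4,145+y/5-.4)
for n,a,z,off in (("s0",T(241,454),.078,60),("s2",T(657,467),.078,-60),("ptr",T(449,603),.04,0)):
    p=onz("top",a,z); A,r=ang(p); print(n,p.round(4),(A+off)%360,r)
go([.4285,-.278,.14],-38.5)
E
```

```text
foot A-style [ 0.41664191 -0.29062717  0.041     ] neck top [ 0.41782748 -0.2921355   0.085     ] [ 0.41627398 -0.28530652  0.085     ] [ 0.41391266 -0.29254892  0.085     ]
s0 [0.4969 0.1255 0.078 ] 179.10324576237392 0.11722292864384537
s2 [ 0.4934 -0.078   0.078 ] 179.11186247548832 0.11779181399788437
ptr [0.4236 0.0241 0.04  ] 179.54509848634902 0.13031174506817533
t=26.82 tcp [ 0.5931 -0.0481  0.2054] jaw 141.53 shift [ 0.0654  0.2824 -0.0142] (mm 290) twist 0.03 (q6 -0.92)
```

```bash
python3 - <<'E'
from h import *
go([.4167,-.2905,.17],-38.5)
E
```

```text
t=26.82 tcp [ 0.5931 -0.0481  0.2054] jaw 141.53 shift [ 0.0354  0.2995 -0.0127] (mm 302) twist 0.03 (q6 -0.92)
```

Emit:
jog_arm(
  motion=[
    {"dx":0,"dy":0.03,"dz":-0.0013,"twist":0},
    {"dx":0,"dy":0.065,"dz":-0.0028,"twist":0},
    {"dx":0,"dy":0.1,"dz":-0.0042,"twist":0},
    {"dx":0,"dy":0.135,"dz":-0.0057,"twist":0},
    {"dx":0.01,"dy":0.17,"dz":-0.007,"twist":0},
    {"dx":0.02,"dy":0.205,"dz":-0.0087,"twist":0},
    {"dx":0.035,"dy":0.24,"dz":-0.01,"twist":0},
    {"dx":0.035,"dy":0.275,"dz":-0.0117,"twist":0},
    {"dx":0.035,"dy":0.2995,"dz":-0.0127,"twist":0},
    {"dx":0.035,"dy":0.2995,"dz":-0.0127,"twist":0},
    {"dx":0.035,"dy":0.2995,"dz":-0.0127,"twist":0},
    {"dx":0.035,"dy":0.2995,"dz":-0.0127,"twist":0},
  ],
  gripper=0.06,
)

```text
t: 27.82
eef_pos: [0.4169, -0.2905, 0.1699]
ee_rot: [0.36, 1.57, 2.83]
force: [0.5, 0.5, -0.3]
width: 0.0601
```

```bash
python3 - <<'E'
from h import *
show(); go([.4167,-.2905,.0616],-38.5)
t=arm.grab_frame("top"); s=arm.grab_frame("scene")
crop(t,(340,180,460,310),5,"pics/t14m.png"); crop(s,(170,120,330,240),5,"pics/s14m.png")
E
```

```text
27.82 [ 0.4169 -0.2905  0.1699] xaxis [-0.001  0.    -1.   ] jaw 141.5 F [ 0.5   0.54 -0.26] w 0.0601 q [-0.22  0.14 -0.45 -0.   -0.98 -0.45]
t=27.82 tcp [ 0.4169 -0.2905  0.1699] jaw 141.50 shift [0.1083 0.     0.    ] (mm 108) twist -0.00 (q6 -0.45)
```

View pics/s14m.png

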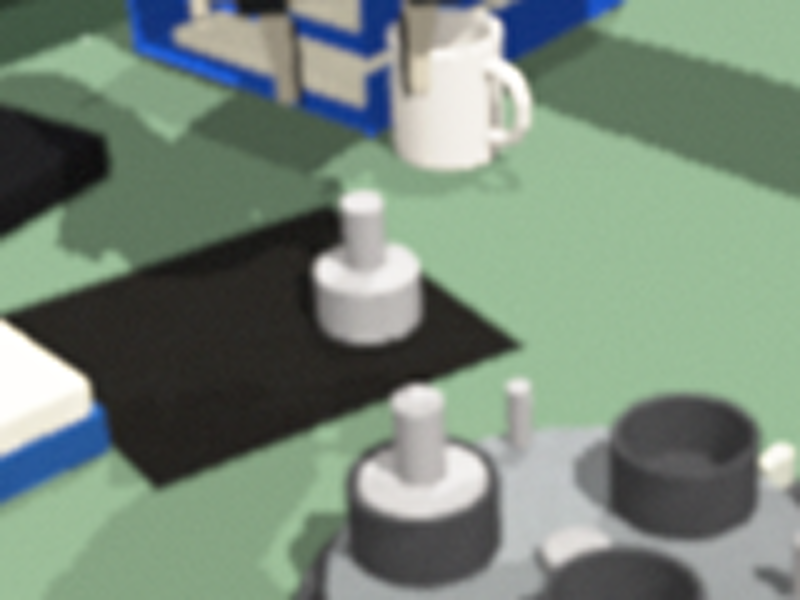

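View pics/t14m.png

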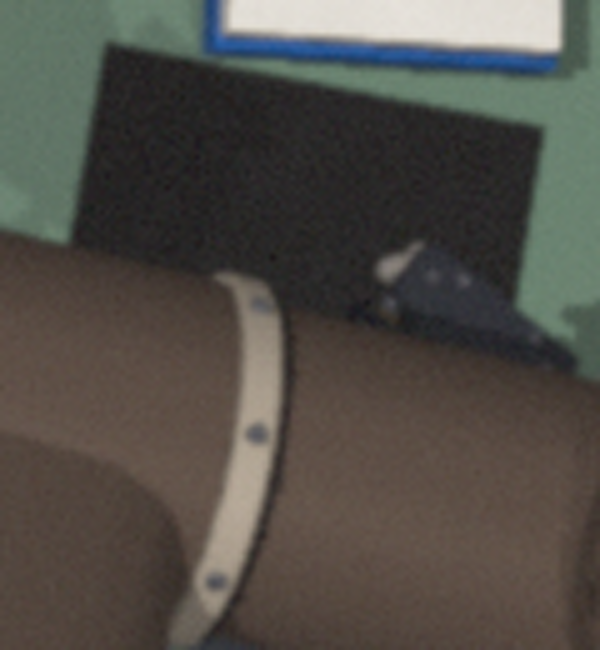

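```bash
python3 - <<'E'
from h import *
print(onz("scene",(170+362/5-.4,120+202/5-.4),.085)); print((proj("scene",[.4167,-.2905,.085])-[170,120]+.4)*5)
print(onz("scene",(170+188/5-.4,150+142/5-.4),.085), 'A true .560,-.283')
E
```

```text
[ 0.41747593 -0.28860139  0.085     ]
[360.87934537 200.59940029]
[ 0.5602952 -0.2811103  0.085    ] A true .560,-.283
```

Emit:
jog_arm(
  motion=[
    {"dx":0.03,"dy":0,"dz":0,"twist":0},
    {"dx":0.065,"dy":0,"dz":0,"twist":0},
    {"dx":0.09,"dy":0,"dz":0,"twist":0},
    {"dx":0.103,"dy":0,"dz":0,"twist":0},
    {"dx":0.108,"dy":0,"dz":0,"twist":0},
    {"dx":0.108,"dy":0,"dz":0,"twist":0},
    {"dx":0.108,"dy":0,"dz":0,"twist":0},
  ],
)

```text
t: 28.5
eef_pos: [0.4179, -0.2904, 0.0631]
ee_rot: [3.021, 1.57, -0.79]
force: [-0.0, -0.4, 0.8]
width: 0.0599
```

Emit:
jog_arm(
  motion=[
    {"dx":0,"dy":0,"dz":0,"twist":0},
    {"dx":0,"dy":0,"dz":0,"twist":0},
    {"dx":0,"dy":0,"dz":0,"twist":0},
    {"dx":0,"dy":0,"dz":0,"twist":0},
    {"dx":0,"dy":0,"dz":0,"twist":0},
    {"dx":0,"dy":0,"dz":0,"twist":0},
  ],
  gripper=0.02,
  newtons=6,
)

```text
t: 29.0
eef_pos: [0.417, -0.2906, 0.0628]
ee_rot: [-2.574, 1.571, -0.103]
force: [-2.6, 1.7, 2.0]
width: 0.0259
```

Emit:
jog_arm(
  motion=[
    {"dx":0,"dy":0,"dz":0,"twist":0},
    {"dx":0,"dy":0,"dz":0,"twist":0},
    {"dx":0,"dy":0,"dz":0,"twist":-7},
    {"dx":0,"dy":0,"dz":0,"twist":-14},
    {"dx":0,"dy":0,"dz":0,"twist":-21},
    {"dx":0,"dy":0,"dz":0,"twist":-28},
    {"dx":0,"dy":0,"dz":0,"twist":-35},
    {"dx":0,"dy":0,"dz":0,"twist":-42},
    {"dx":0,"dy":0,"dz":0,"twist":-49},
    {"dx":0,"dy":0,"dz":0,"twist":-56},
    {"dx":0,"dy":0,"dz":0,"twist":-63},
    {"dx":0,"dy":0,"dz":0,"twist":-70},
    {"dx":0,"dy":0,"dz":0,"twist":-77},
    {"dx":0,"dy":0,"dz":0,"twist":-84},
    {"dx":0,"dy":0,"dz":0,"twist":-90},
    {"dx":0,"dy":0,"dz":0,"twist":-90},
    {"dx":0,"dy":0,"dz":0,"twist":-90},
    {"dx":0,"dy":0,"dz":0,"twist":-90},
  ],
  gripper=0.045,
)

```text
t: 30.5
eef_pos: [0.4171, -0.2906, 0.0625]
ee_rot: [-1.568, 1.571, 2.469]
force: [0.1, 0.6, -0.7]
width: 0.0447
```

Emit:
jog_arm(
  motion=[
    {"dx":0,"dy":0,"dz":0,"twist":0},
    {"dx":0,"dy":0,"dz":0,"twist":0},
    {"dx":0,"dy":0,"dz":0,"twist":0},
    {"dx":0,"dy":0,"dz":0,"twist":0},
    {"dx":0,"dy":0,"dz":0,"twist":0},
  ],
  gripper=0.02,
  newtons=8,
)

```text
t: 30.92
eef_pos: [0.4169, -0.2905, 0.0624]
ee_rot: [-1.583, 1.57, 2.457]
force: [-0.9, -0.4, -1.0]
width: 0.0259
```

Emit:
jog_arm(
  motion=[
    {"dx":0,"dy":0,"dz":0,"twist":0},
    {"dx":0,"dy":0,"dz":0,"twist":0},
    {"dx":0,"dy":0,"dz":0,"twist":0},
  ],
  gripper=0,
  newtons=50,
)

```text
t: 31.17
eef_pos: [0.4169, -0.2905, 0.0624]
ee_rot: [-1.214, 1.57, 2.827]
force: [-0.5, -0.5, -2.4]
width: 0.0257
```

```bash
python3 - <<'E'
from h import *
show()
E
```

```text
31.17 [ 0.4169 -0.2905  0.0624] xaxis [-0.  0. -1.] jaw -128.47 F [-0.47 -0.52 -2.37] w 0.0257 q [-0.22  0.28 -0.57 -0.   -0.72  1.12]
```

Emit:
jog_arm(
  motion=[
    {"dx":-0.005,"dy":0,"dz":0,"twist":0},
    {"dx":-0.015,"dy":0,"dz":0,"twist":0},
    {"dx":-0.03,"dy":0,"dz":0,"twist":0},
    {"dx":-0.05,"dy":0,"dz":0,"twist":0},
    {"dx":-0.07,"dy":0,"dz":0,"twist":0},
    {"dx":-0.09,"dy":0,"dz":0,"twist":0},
    {"dx":-0.105,"dy":0,"dz":0,"twist":0},
    {"dx":-0.105,"dy":0,"dz":0,"twist":0},
    {"dx":-0.105,"dy":0,"dz":0,"twist":0},
    {"dx":-0.105,"dy":0,"dz":0,"twist":0},
  ],
)

```text
t: 32.0
eef_pos: [0.4165, -0.2902, 0.167]
ee_rot: [-1.815, 1.57, 2.226]
force: [1.2, 0.3, -3.6]
width: 0.0251
```

```bash
python3 - <<'E'
from h import *
t=arm.grab_frame("top"); crop(t,(170,145,330,290),5,"pics/t15c.png")
show(); go([.4719,.024,.1675],51.5)
E
```

```text
32.05 [ 0.4163 -0.2902  0.1666] xaxis [-0.001  0.001 -1.   ] jaw -128.48 F [-0.84 -1.38 -3.63] w 0.0249 q [-0.22  0.15 -0.45 -0.   -0.98  1.12]
t=32.05 tcp [ 0.4163 -0.2902  0.1666] jaw -128.48 shift [-0.0007 -0.152  -0.2806] (mm 319) twist 0.02 (q6 1.12)
```

View pics/t15c.png

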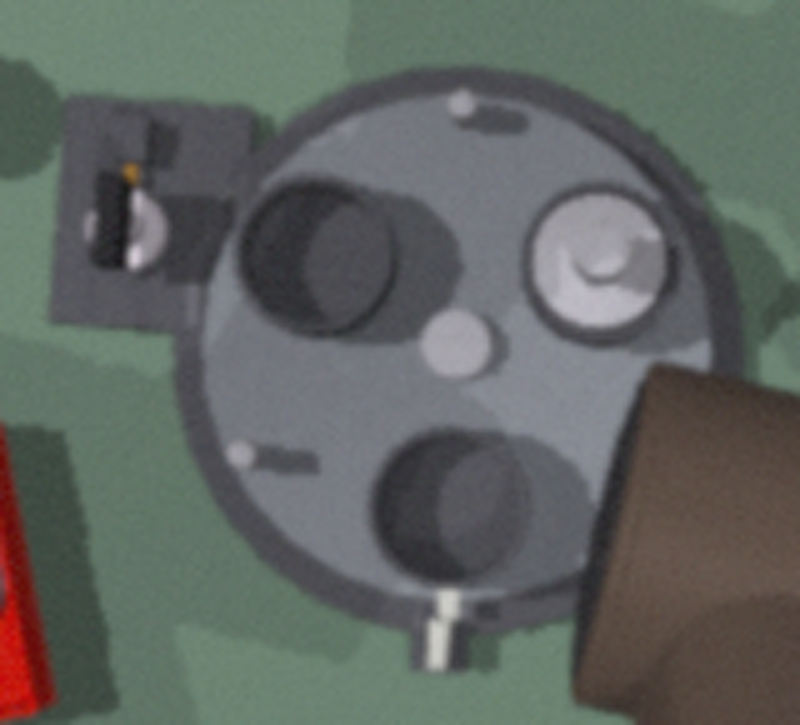

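Emit:
jog_arm(
  motion=[
    {"dx":0,"dy":-0.007,"dz":-0.012,"twist":0},
    {"dx":0,"dy":-0.018,"dz":-0.033,"twist":0},
    {"dx":0,"dy":-0.032,"dz":-0.06,"twist":0},
    {"dx":0,"dy":-0.047,"dz":-0.088,"twist":0},
    {"dx":0,"dy":-0.062,"dz":-0.115,"twist":0},
    {"dx":0,"dy":-0.077,"dz":-0.142,"twist":0},
    {"dx":0,"dy":-0.092,"dz":-0.17,"twist":0},
    {"dx":0,"dy":-0.107,"dz":-0.197,"twist":0},
    {"dx":0,"dy":-0.121,"dz":-0.224,"twist":0},
    {"dx":0,"dy":-0.134,"dz":-0.248,"twist":0},
    {"dx":0,"dy":-0.145,"dz":-0.267,"twist":0},
    {"dx":0,"dy":-0.152,"dz":-0.2806,"twist":0},
    {"dx":0,"dy":-0.152,"dz":-0.2806,"twist":0},
    {"dx":0,"dy":-0.152,"dz":-0.2806,"twist":0},
    {"dx":0,"dy":-0.152,"dz":-0.2806,"twist":0},
  ],
)

```text
t: 33.3
eef_pos: [0.4719, 0.0233, 0.1667]
ee_rot: [-0.505, 1.569, -2.747]
force: [0.0, -0.7, -3.7]
width: 0.0253
```

```bash
python3 - <<'E'
from h import *
show(); go([.4719,.0241,.139],51.5)
s,e,M=st()
s=arm.grab_frame("scene"); crop(s,(230,140,390,260),5,"pics/s16.png")
f=lambda p:(proj("scene",p)-[230,140]+.4)*5
print("foot l/r", [f([e[0]+.033*np.cos(a),e[1]+.033*np.sin(a),e[2]-.041]) for a in (np.radians(-45),np.radians(135))])
print("rim l/r", [f([.4719+.04*np.cos(a),.0241+.04*np.sin(a),.07]) for a in (np.radians(-45),np.radians(135))])
E
```

```text
33.3 [0.4719 0.0233 0.1667] xaxis [-0.002 -0.001 -1.   ] jaw -128.45 F [ 0.02 -0.73 -3.74] w 0.0253 q [ 0.47  0.09 -0.52 -0.   -0.97  0.43]
t=33.30 tcp [0.4719 0.0233 0.1667] jaw -128.45 shift [ 0.0277 -0.0005 -0.0007] (mm 28) twist 0.05 (q6 0.43)
foot l/r [array([320.83115857, 261.77017777]), array([448.97398162, 258.64275667])]
rim l/r [array([308.6146984 , 352.02565732]), array([459.79022186, 348.28910135])]
```

View pics/s16.png

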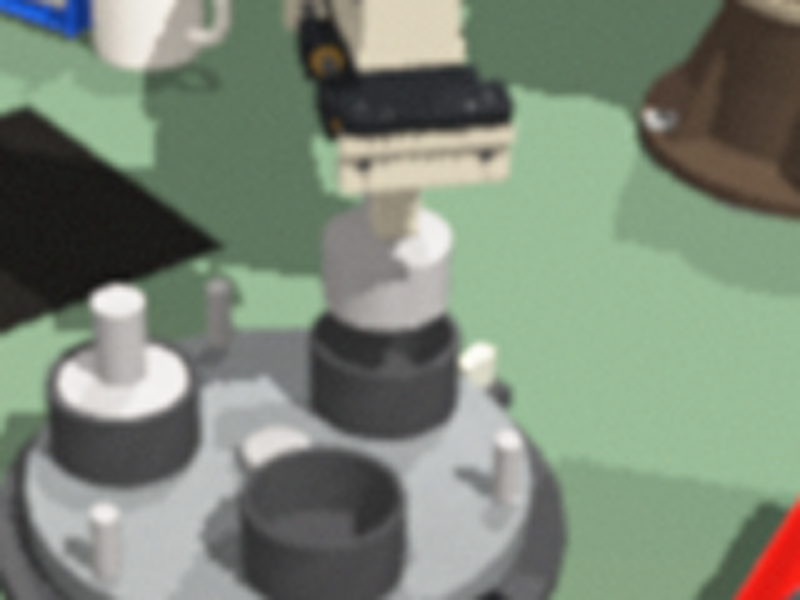

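Emit:
jog_arm(
  motion=[
    {"dx":0.008,"dy":-0.0005,"dz":-0.0007,"twist":0},
    {"dx":0.016,"dy":-0.0005,"dz":-0.0007,"twist":0},
    {"dx":0.02,"dy":-0.0005,"dz":-0.0007,"twist":0},
    {"dx":0.024,"dy":-0.0005,"dz":-0.0007,"twist":0},
    {"dx":0.028,"dy":-0.0005,"dz":-0.0007,"twist":0},
    {"dx":0.028,"dy":-0.0005,"dz":-0.0007,"twist":0},
  ],
)

```text
t: 33.85
eef_pos: [0.4721, 0.0242, 0.1386]
ee_rot: [-0.532, 1.569, -2.775]
force: [0.0, -0.7, -4.4]
width: 0.0254
```

```bash
python3 - <<'E'
from h import *
show(); go([.4719,.0241,.107],51.5)
E
```

```text
33.85 [0.4721 0.0242 0.1386] xaxis [-0.001 -0.001 -1.   ] jaw -128.48 F [ 0.02 -0.65 -4.38] w 0.0254 q [ 0.47  0.12 -0.56 -0.   -0.9   0.43]
t=33.85 tcp [0.4721 0.0242 0.1386] jaw -128.48 shift [ 0.0316 -0.0001  0.0001] (mm 32) twist 0.02 (q6 0.43)
```

Emit:
jog_arm(
  motion=[
    {"dx":0.006,"dy":0,"dz":0,"twist":0},
    {"dx":0.012,"dy":0,"dz":0,"twist":0},
    {"dx":0.018,"dy":0,"dz":0,"twist":0},
    {"dx":0.024,"dy":0,"dz":0,"twist":0},
    {"dx":0.028,"dy":0,"dz":0,"twist":0},
    {"dx":0.03,"dy":0,"dz":0,"twist":0},
    {"dx":0.031,"dy":0,"dz":0,"twist":0},
    {"dx":0.031,"dy":0,"dz":0,"twist":0},
  ],
)

```text
t: 34.52
eef_pos: [0.4723, 0.0244, 0.1082]
ee_rot: [-0.571, 1.57, -2.813]
force: [-1.1, -3.4, -5.4]
width: 0.0254
```

```bash
python3 - <<'E'
from h import *
show()
E
```

```text
34.52 [0.4723 0.0244 0.1082] xaxis [-0.001 -0.    -1.   ] jaw -128.47 F [-1.1  -3.38 -5.42] w 0.0254 q [ 0.47  0.16 -0.6  -0.   -0.82  0.43]
```

Expected seat at about 0.1074 m.

Emit:
jog_arm(
  motion=[
    {"dx":0.001,"dy":0,"dz":0,"twist":0},
    {"dx":0.002,"dy":0,"dz":0,"twist":0},
    {"dx":0.002,"dy":0,"dz":0,"twist":0},
  ],
)

```text
t: 34.77
eef_pos: [0.4726, 0.0245, 0.1073]
ee_rot: [1.348, 1.571, -0.894]
force: [-4.9, -2.5, 6.0]
width: 0.0254
```

Emit:
jog_arm(
  motion=[
    {"dx":0,"dy":0,"dz":0,"twist":0},
    {"dx":0,"dy":0,"dz":0,"twist":0},
    {"dx":0,"dy":0,"dz":0,"twist":0},
    {"dx":-0.01,"dy":0,"dz":0,"twist":0},
    {"dx":-0.04,"dy":0,"dz":0,"twist":0},
    {"dx":-0.07,"dy":0,"dz":0,"twist":0},
    {"dx":-0.08,"dy":0,"dz":0,"twist":0},
    {"dx":-0.08,"dy":0,"dz":0,"twist":0},
    {"dx":-0.08,"dy":0,"dz":0,"twist":0},
  ],
  gripper=0.05,
)

```text
t: 35.52
eef_pos: [0.4733, 0.025, 0.1871]
ee_rot: [2.791, 1.568, 0.549]
force: [-0.3, -0.2, -0.3]
width: 0.0499
```

```bash
python3 - <<'E'
from h import *
show(); go([.4962,.126,.18],29.3)
t=arm.grab_frame("top"); crop(t,(170,145,330,290),5,"pics/t17c.png")
s=arm.grab_frame("scene"); crop(s,(200,150,360,270),5,"pics/s17.png")
E
```

```text
35.52 [0.4733 0.025  0.1871] xaxis [ 0.002  0.001 -1.   ] jaw -128.46 F [-0.28 -0.2  -0.26] w 0.0499 q [ 0.47  0.06 -0.49 -0.   -1.01  0.43]
t=35.52 tcp [0.4733 0.025  0.1871] jaw -128.46 shift [ 0.0073 -0.0449 -0.0933] (mm 104) twist 22.24 (q6 0.43)
```

View pics/s17.png

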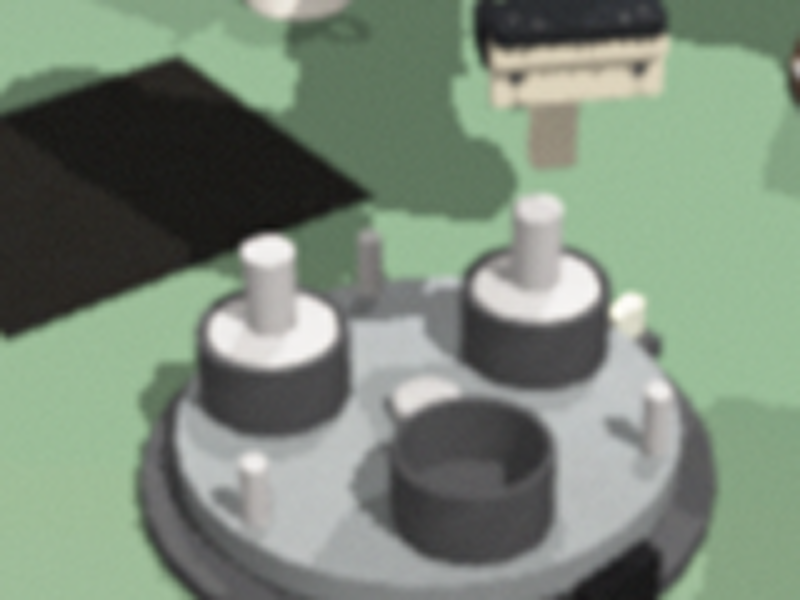

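View pics/t17c.png

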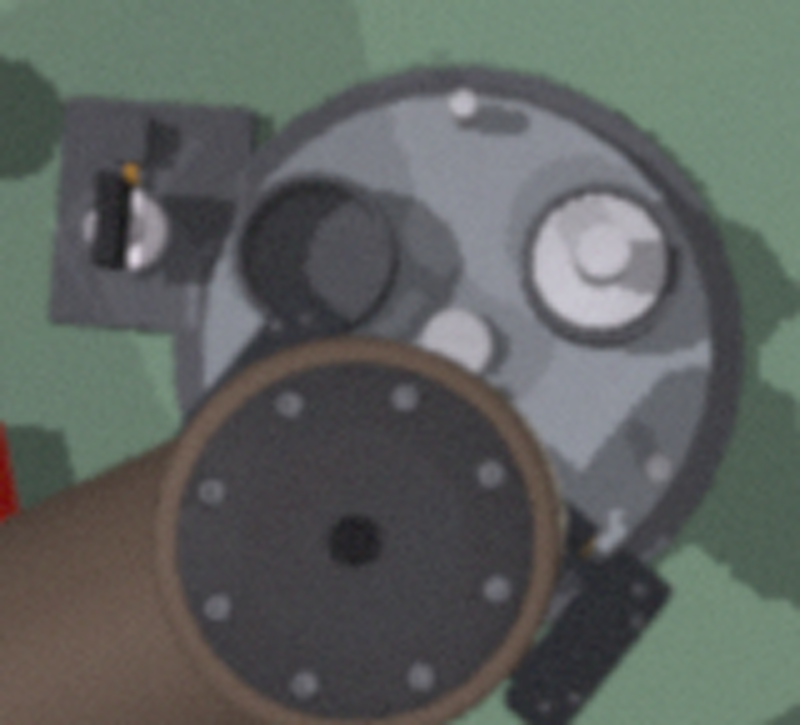

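Emit:
jog_arm(
  motion=[
    {"dx":0,"dy":-0.015,"dz":-0.03,"twist":7},
    {"dx":0,"dy":-0.03,"dz":-0.06,"twist":14},
    {"dx":0,"dy":-0.045,"dz":-0.0935,"twist":21},
    {"dx":0,"dy":-0.045,"dz":-0.0935,"twist":22.2},
    {"dx":0,"dy":-0.045,"dz":-0.0935,"twist":22.2},
    {"dx":0,"dy":-0.045,"dz":-0.0935,"twist":22.2},
  ],
  gripper=0.032,
)

```text
t: 36.12
eef_pos: [0.4948, 0.1255, 0.1852]
ee_rot: [0.021, 1.568, -2.607]
force: [0.3, -0.8, -0.2]
width: 0.0318
```

```bash
python3 - <<'E'
from h import *
show(); go([.4962,.126,.07],29.3)
E
```

```text
36.12 [0.4948 0.1255 0.1852] xaxis [-0.002 -0.001 -1.   ] jaw -150.53 F [ 0.34 -0.76 -0.19] w 0.0318 q [ 0.63  0.13 -0.42 -0.   -1.02 -0.12]
t=36.12 tcp [0.4948 0.1255 0.1852] jaw -150.53 shift [ 0.1152  0.0002 -0.0017] (mm 115) twist 0.17 (q6 -0.12)
```

Emit:
jog_arm(
  motion=[
    {"dx":0.03,"dy":0,"dz":-0.0015,"twist":0},
    {"dx":0.065,"dy":0,"dz":-0.0015,"twist":0},
    {"dx":0.09,"dy":0,"dz":-0.0015,"twist":0},
    {"dx":0.105,"dy":0,"dz":-0.0015,"twist":0},
    {"dx":0.115,"dy":0,"dz":-0.0015,"twist":0},
    {"dx":0.115,"dy":0,"dz":-0.0015,"twist":0},
    {"dx":0.115,"dy":0,"dz":-0.0015,"twist":0},
  ],
)

```text
t: 36.7
eef_pos: [0.4968, 0.1258, 0.0716]
ee_rot: [0.394, 1.57, -2.236]
force: [0.0, -0.9, -0.4]
width: 0.032
```

Emit:
jog_arm(
  motion=[
    {"dx":0,"dy":0,"dz":0,"twist":0},
    {"dx":0,"dy":0,"dz":0,"twist":0},
    {"dx":0,"dy":0,"dz":0,"twist":0},
    {"dx":0,"dy":0,"dz":0,"twist":0},
  ],
  gripper=0.015,
  newtons=5,
)

```text
t: 37.03
eef_pos: [0.497, 0.1266, 0.0723]
ee_rot: [-3.032, 1.57, 0.622]
force: [-2.0, -1.1, 0.8]
width: 0.016
```

```bash
python3 - <<'E'
from h import *
show(); print(ang(st()[1]))
t=arm.grab_frame("top"); crop(t,(230,245,285,285),13,"pics/t18.png")
E
```

```text
37.03 [0.497  0.1266 0.0723] xaxis [ 0.001  0.001 -1.   ] jaw -150.65 F [-1.96 -1.06  0.84] w 0.016 q [ 0.63  0.27 -0.55  0.   -0.75 -0.12]
(np.float64(118.7951121330795), np.float64(0.11808289345856852))
```

View pics/t18.png

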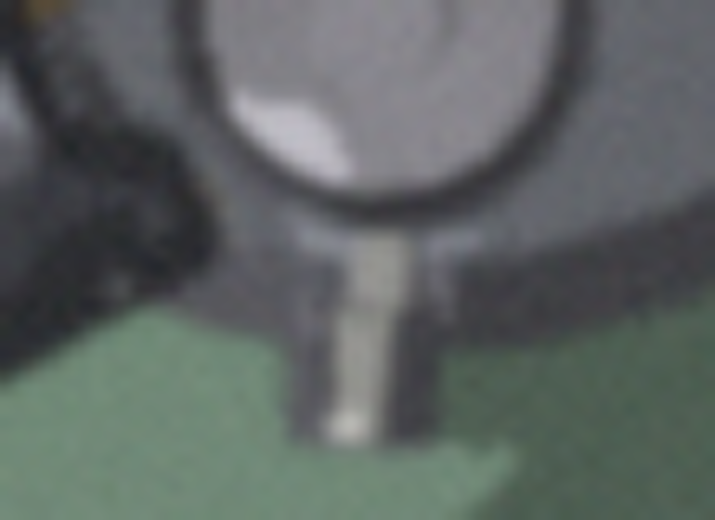

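Emit:
jog_arm(
  motion=[
    {"dx":0,"dy":0,"dz":-0.001,"twist":0},
    {"dx":0,"dy":0,"dz":-0.002,"twist":0},
    {"dx":0,"dy":0,"dz":-0.003,"twist":0},
    {"dx":0,"dy":0,"dz":-0.003,"twist":0},
    {"dx":0,"dy":0,"dz":-0.003,"twist":0},
  ],
)

```text
t: 37.5
eef_pos: [0.4996, 0.128, 0.0715]
ee_rot: [2.877, 1.571, 0.248]
force: [-1.3, -0.5, 1.7]
width: 0.0149
```

```bash
python3 - <<'E'
from h import *
show(); print(ang(st()[1]))
t=arm.grab_frame("top"); crop(t,(230,245,285,285),13,"pics/t19.png")
E
```

```text
37.5 [0.4996 0.128  0.0715] xaxis [ 0.  0. -1.] jaw -150.66 F [-1.34 -0.51  1.74] w 0.0149 q [ 0.63  0.27 -0.55  0.   -0.75 -0.12]
(np.float64(117.36820846551907), np.float64(0.11812521858106965))
```

View pics/t19.png

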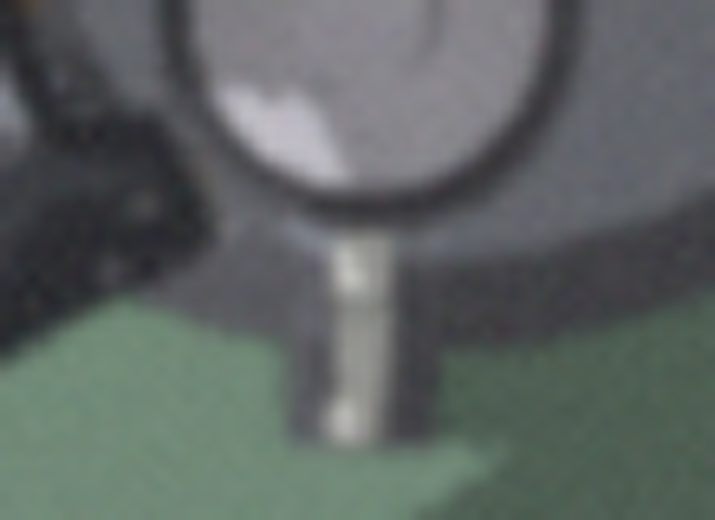

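Emit:
jog_arm(
  motion=[
    {"dx":0,"dy":0,"dz":0,"twist":0},
    {"dx":0,"dy":0,"dz":0,"twist":0},
    {"dx":0,"dy":0,"dz":0,"twist":0},
    {"dx":-0.02,"dy":0,"dz":0,"twist":0},
    {"dx":-0.05,"dy":0,"dz":0,"twist":0},
    {"dx":-0.09,"dy":0,"dz":0,"twist":0},
    {"dx":-0.12,"dy":0,"dz":0,"twist":0},
    {"dx":-0.12,"dy":0,"dz":0,"twist":0},
    {"dx":-0.12,"dy":0,"dz":0,"twist":0},
  ],
  gripper=0.032,
)

```text
t: 38.3
eef_pos: [0.5005, 0.1287, 0.1938]
ee_rot: [-3.049, 1.566, 0.604]
force: [0.1, -0.2, -0.6]
width: 0.0322
```

```bash
python3 - <<'E'
from h import *
show()
t=arm.grab_frame("top"); crop(t,(230,245,285,285),13,"pics/t20.png"); crop(t,(170,155,235,225),8,"pics/t20k.png")
s=arm.grab_frame("scene"); crop(s,(270,240,360,320),8,"pics/s20k.png")
E
```

```text
38.3 [0.5005 0.1287 0.1938] xaxis [ 0.004  0.003 -1.   ] jaw -150.65 F [ 0.1  -0.25 -0.62] w 0.0322 q [ 0.63  0.13 -0.4   0.   -1.04 -0.12]
```

View pics/t20.png

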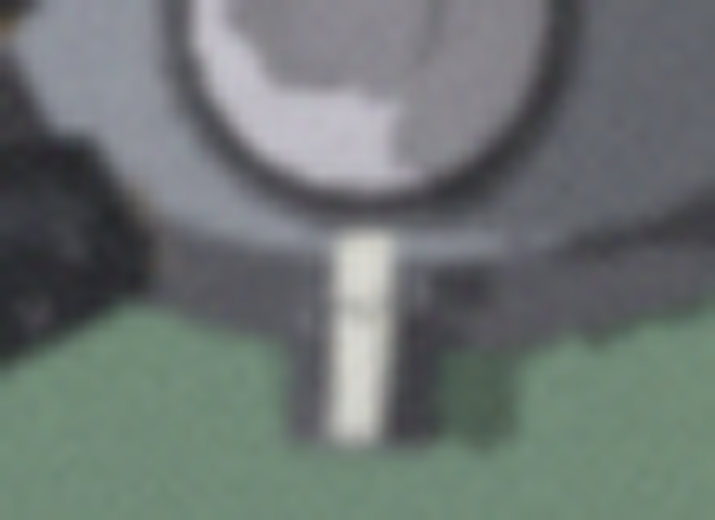

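View pics/t20k.png

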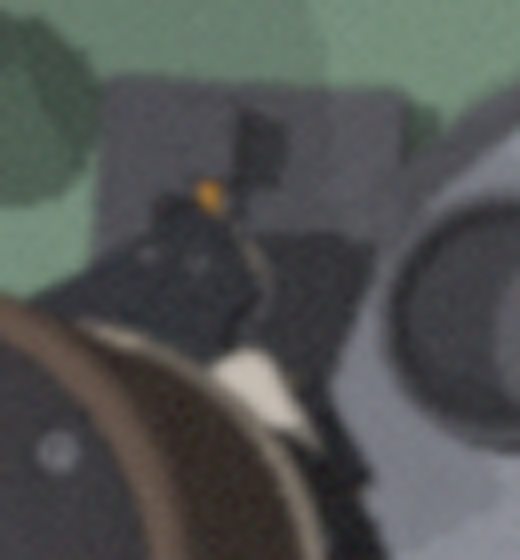

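View pics/s20k.png

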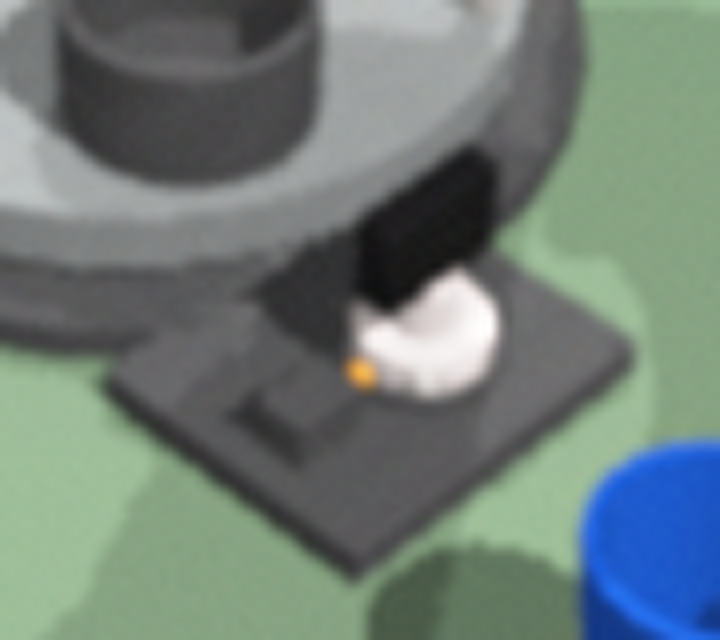

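```bash
python3 - <<'E'
from h import *
im=cv2.imread("pics/t15c.png"); g=im.max(2); m=(g<42).astype(np.uint8); m[:, :60]=0; m[:,180:]=0; m[:140]=0; m[300:]=0
n,l,s,c=cv2.connectedComponentsWithStats(m); k=1+s[1:,4].argmax(); print(s[k],c[k]); pts=np.argwhere(l==k)[:,::-1].astype(np.float32); print(cv2.minAreaRect(pts))
for y in range(170,270,10):
    xs=np.where(l[y]==k)[0]; print(y, xs.min() if len(xs) else None, xs.max() if len(xs) else None)
cv2.imwrite("pics/t15k.png",cv2.convertScaleAbs(cv2.resize(im[130:310,40:210],None,fx=4,fy=4,interpolation=cv2.INTER_CUBIC),alpha=1.8))
print(tri((170+110.5/5-.4,145+215/5-.4),(270+427/8-.45,240+197/8-.45)))
E
```

```text
[111 182  18  85 724] [120.40745856 224.74861878]
((120.62454223632812, 224.21189880371094), (12.761466026306152, 84.0704574584961), 7.431407928466797)
170 None None
180 None None
190 120 128
200 118 125
210 117 126
220 119 126
230 117 124
240 113 125
250 116 122
260 112 121
(array([0.6133078 , 0.19432144, 0.07264805]), np.float64(0.001960208119711318))
```

View pics/t15k.png

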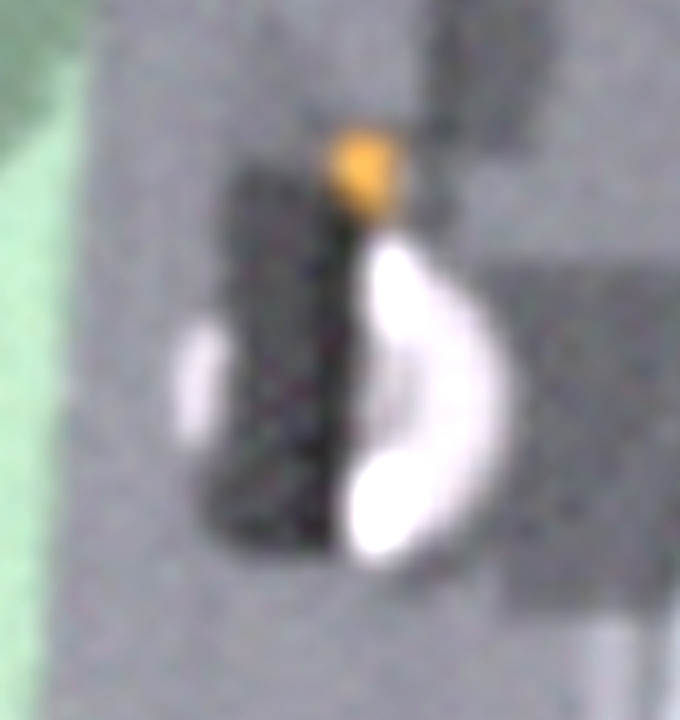

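```bash
python3 - <<'E'
from h import *
go([.612,.194,.12],87)
E
```

```text
t=38.40 tcp [0.4991 0.1278 0.1912] jaw -150.68 shift [ 0.0711 -0.0024 -0.1309] (mm 149) twist -57.68 (q6 -0.12)
```

Emit:
jog_arm(
  motion=[
    {"dx":0,"dy":0,"dz":-0.025,"twist":-7},
    {"dx":0,"dy":0,"dz":-0.05,"twist":-14},
    {"dx":0,"dy":0,"dz":-0.075,"twist":-21},
    {"dx":0,"dy":-0.002,"dz":-0.1,"twist":-28},
    {"dx":0,"dy":-0.0024,"dz":-0.12,"twist":-35},
    {"dx":0.02,"dy":-0.0024,"dz":-0.131,"twist":-42},
    {"dx":0.04,"dy":-0.0024,"dz":-0.131,"twist":-49},
    {"dx":0.06,"dy":-0.0024,"dz":-0.131,"twist":-56},
    {"dx":0.071,"dy":-0.0024,"dz":-0.131,"twist":-57.7},
    {"dx":0.071,"dy":-0.0024,"dz":-0.131,"twist":-57.7},
    {"dx":0.071,"dy":-0.0024,"dz":-0.131,"twist":-57.7},
    {"dx":0.071,"dy":-0.0024,"dz":-0.131,"twist":-57.7},
  ],
  gripper=0.045,
)

```text
t: 39.4
eef_pos: [0.6127, 0.1942, 0.1206]
ee_rot: [-0.069, 1.57, -1.693]
force: [0.4, -1.0, 0.1]
width: 0.0447
```

```bash
python3 - <<'E'
from h import *
show(); go([.612,.194,.064],87)
s=arm.grab_frame("scene"); crop(s,(260,200,380,320),5,"pics/s21.png")
t=arm.grab_frame("top"); crop(t,(170,145,330,290),5,"pics/t21.png")
E
```

```text
39.4 [0.6127 0.1942 0.1206] xaxis [-0. -0. -1.] jaw -93.03 F [ 0.39 -1.03  0.15] w 0.0447 q [ 0.61  0.4  -0.21  0.   -0.96  0.91]
t=39.40 tcp [0.6127 0.1942 0.1206] jaw -93.03 shift [ 0.0566 -0.0007  0.0002] (mm 57) twist -0.03 (q6 0.91)
```

View pics/s21.png

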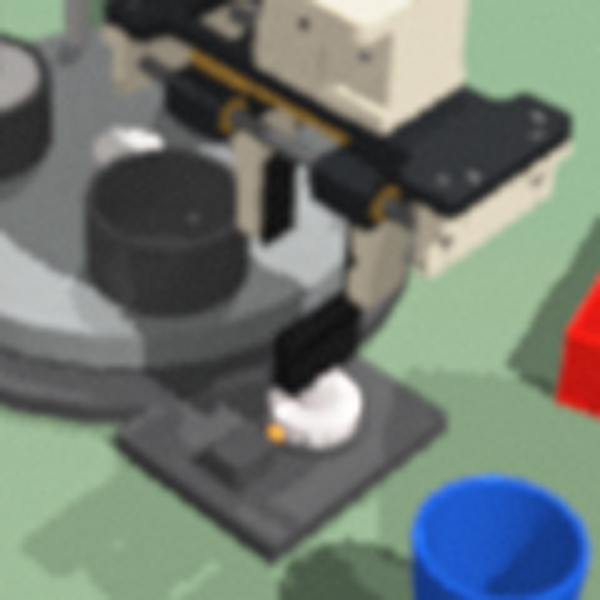

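View pics/t21.png

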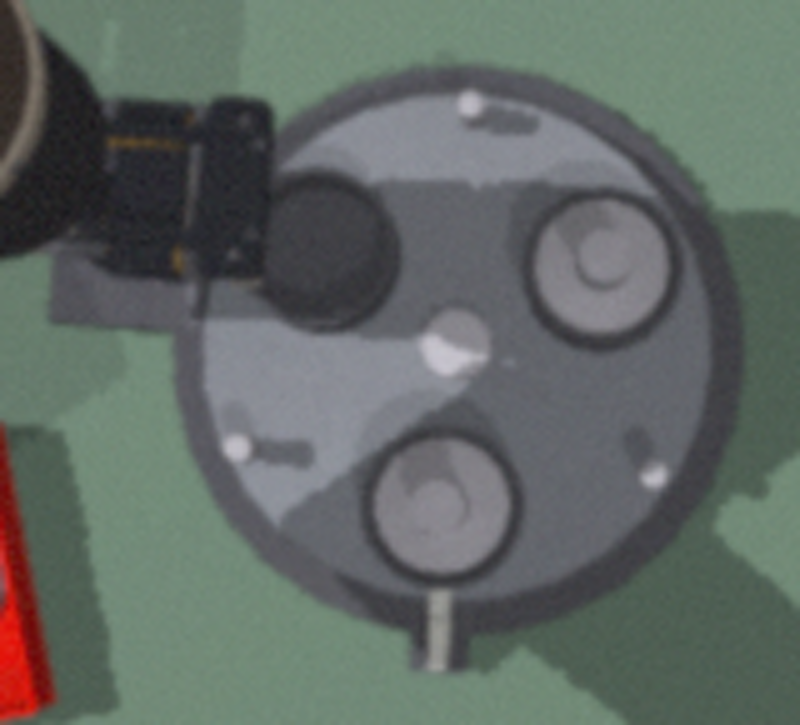

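Emit:
jog_arm(
  motion=[
    {"dx":0.02,"dy":-0.0007,"dz":0,"twist":0},
    {"dx":0.035,"dy":-0.0007,"dz":0,"twist":0},
    {"dx":0.045,"dy":-0.0007,"dz":0,"twist":0},
    {"dx":0.052,"dy":-0.0007,"dz":0,"twist":0},
    {"dx":0.057,"dy":-0.0007,"dz":0,"twist":0},
    {"dx":0.057,"dy":-0.0007,"dz":0,"twist":0},
  ],
)

```text
t: 40.0
eef_pos: [0.6116, 0.1941, 0.063]
ee_rot: [-0.978, 1.57, -2.601]
force: [-0.0, -0.2, -0.9]
width: 0.0451
```

Emit:
jog_arm(
  motion=[
    {"dx":0,"dy":0,"dz":0,"twist":0},
    {"dx":0,"dy":0,"dz":0,"twist":0},
    {"dx":0,"dy":0,"dz":0,"twist":0},
    {"dx":0,"dy":0,"dz":0,"twist":0},
    {"dx":0,"dy":0,"dz":0,"twist":0},
  ],
  gripper=0.008,
  newtons=10,
)

```text
t: 40.42
eef_pos: [0.612, 0.1944, 0.064]
ee_rot: [2.192, 1.57, 0.57]
force: [0.6, 0.8, -0.4]
width: 0.017
```

```bash
python3 - <<'E'
from h import *
show(); print(arm.get_state()["moment"])
E
```

```text
40.42 [0.612  0.1944 0.064 ] xaxis [ 0.001  0.    -1.   ] jaw -92.96 F [ 0.56  0.77 -0.43] w 0.017 q [ 0.61  0.46 -0.27  0.   -0.84  0.91]
[-0.01183921  0.00080682 -0.01413615]
```

Emit:
jog_arm(
  motion=[
    {"dx":0,"dy":0,"dz":0,"twist":0},
    {"dx":0,"dy":0,"dz":0,"twist":0},
    {"dx":0,"dy":0,"dz":0,"twist":0},
  ],
  newtons=25,
)

```text
t: 40.67
eef_pos: [0.612, 0.1947, 0.0639]
ee_rot: [2.303, 1.57, 0.681]
force: [-1.4, 2.9, 3.4]
width: 0.0139
```

Emit:
jog_arm(
  motion=[
    {"dx":0,"dy":0,"dz":0,"twist":5},
    {"dx":0,"dy":0,"dz":0,"twist":10},
    {"dx":0,"dy":0,"dz":0,"twist":15},
    {"dx":0,"dy":0,"dz":0,"twist":20},
    {"dx":0,"dy":0,"dz":0,"twist":25},
    {"dx":0,"dy":0,"dz":0,"twist":30},
    {"dx":0,"dy":0,"dz":0,"twist":35},
    {"dx":0,"dy":0,"dz":0,"twist":40},
    {"dx":0,"dy":0,"dz":0,"twist":45},
    {"dx":0,"dy":0,"dz":0,"twist":50},
    {"dx":0,"dy":0,"dz":0,"twist":55},
    {"dx":0,"dy":0,"dz":0,"twist":60},
    {"dx":0,"dy":0,"dz":0,"twist":65},
    {"dx":0,"dy":0,"dz":0,"twist":68},
    {"dx":0,"dy":0,"dz":0,"twist":68},
    {"dx":0,"dy":0,"dz":0,"twist":68},
  ],
)

```text
t: 42.0
eef_pos: [0.6116, 0.1942, 0.0639]
ee_rot: [0.475, 1.571, -2.332]
force: [-3.1, 0.9, 4.8]
width: 0.0138
```

```bash
python3 - <<'E'
from h import *
show(); print(arm.get_state()["moment"])
E
```

```text
42.0 [0.6116 0.1942 0.0639] xaxis [-0. -0. -1.] jaw -160.84 F [-3.08  0.94  4.75] w 0.0138 q [ 0.61  0.46 -0.27  0.   -0.85 -0.28]
[3.79102815e-01 1.12097200e+00 6.41075526e-04]
```

Emit:
jog_arm(
  motion=[
    {"dx":0,"dy":0,"dz":0,"twist":0},
    {"dx":0,"dy":0,"dz":0,"twist":0},
    {"dx":0,"dy":0,"dz":0,"twist":0},
    {"dx":0,"dy":0,"dz":0,"twist":0},
    {"dx":-0.02,"dy":0,"dz":0,"twist":0},
    {"dx":-0.05,"dy":0,"dz":0,"twist":0},
    {"dx":-0.09,"dy":0,"dz":0,"twist":0},
    {"dx":-0.13,"dy":0,"dz":0,"twist":0},
    {"dx":-0.16,"dy":0,"dz":0,"twist":0},
    {"dx":-0.16,"dy":0,"dz":0,"twist":0},
    {"dx":-0.16,"dy":0,"dz":0,"twist":0},
  ],
  gripper=0.04,
)

```text
t: 42.92
eef_pos: [0.6127, 0.1947, 0.2261]
ee_rot: [-2.899, 1.566, 0.575]
force: [0.2, -0.1, -0.6]
width: 0.0402
```

```bash
python3 - <<'E'
from h import *
show(); go([.40,.38,.25])
E
```

```text
42.92 [0.6127 0.1947 0.2261] xaxis [ 0.004  0.002 -1.   ] jaw -160.94 F [ 0.21 -0.09 -0.6 ] w 0.0402 q [ 0.61  0.31 -0.08  0.   -1.17 -0.28]
t=42.92 tcp [0.6127 0.1947 0.2261] jaw -160.94 shift [-0.0243 -0.2446  0.1404] (mm 283)
```

Emit:
jog_arm(
  motion=[
    {"dx":-0.02,"dy":-0.03,"dz":0.017,"twist":0},
    {"dx":-0.024,"dy":-0.06,"dz":0.035,"twist":0},
    {"dx":-0.024,"dy":-0.09,"dz":0.052,"twist":0},
    {"dx":-0.024,"dy":-0.12,"dz":0.07,"twist":0},
    {"dx":-0.024,"dy":-0.15,"dz":0.087,"twist":0},
    {"dx":-0.024,"dy":-0.18,"dz":0.104,"twist":0},
    {"dx":-0.024,"dy":-0.21,"dz":0.121,"twist":0},
    {"dx":-0.024,"dy":-0.245,"dz":0.14,"twist":0},
    {"dx":-0.024,"dy":-0.245,"dz":0.14,"twist":0},
    {"dx":-0.024,"dy":-0.245,"dz":0.14,"twist":0},
    {"dx":-0.024,"dy":-0.245,"dz":0.14,"twist":0},
  ],
)

```text
t: 43.83
eef_pos: [0.3991, 0.3799, 0.2465]
ee_rot: [0.713, 1.569, -2.095]
force: [-0.2, -0.4, -0.1]
width: 0.0397
```

```bash
python3 - <<'E'
from h import *
show()
s=arm.grab_frame("scene"); crop(s,(200,150,460,340),3,"pics/s23.png")
t=arm.grab_frame("top"); crop(t,(170,145,330,290),5,"pics/t23.png"); crop(t,(230,245,285,285),13,"pics/t23p.png")
E
```

```text
43.83 [0.3991 0.3799 0.2465] xaxis [-0.001 -0.002 -1.   ] jaw -160.89 F [-0.18 -0.42 -0.06] w 0.0397 q [ 1.12  0.15 -0.25 -0.   -1.17 -0.78]
```

View pics/s23.png

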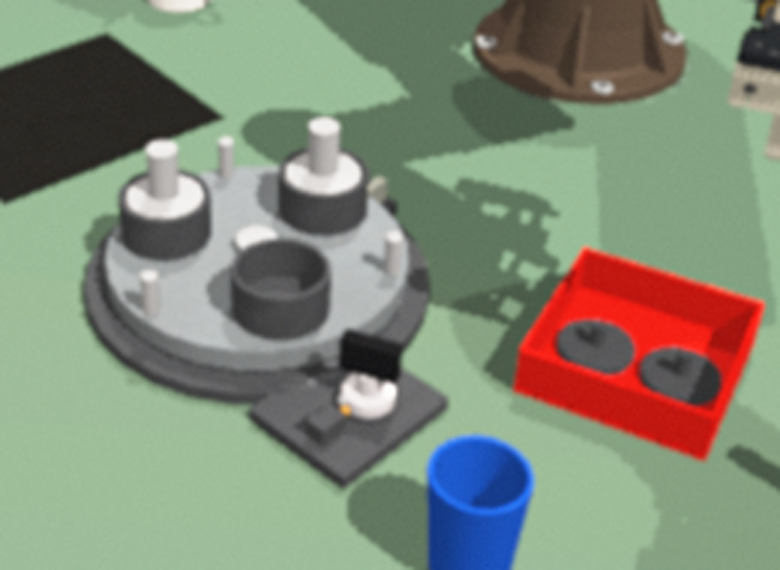

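View pics/t23.png

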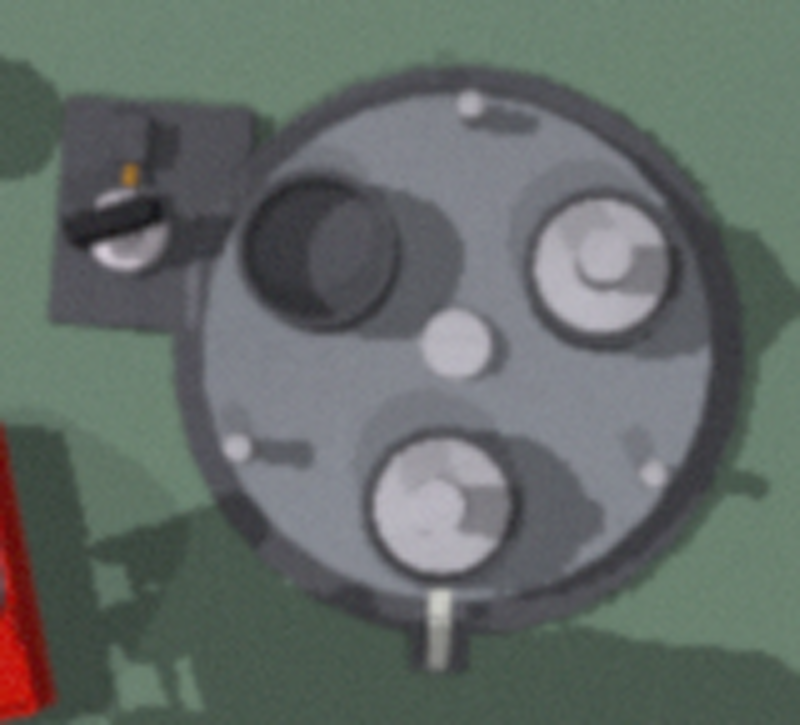

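View pics/t23p.png

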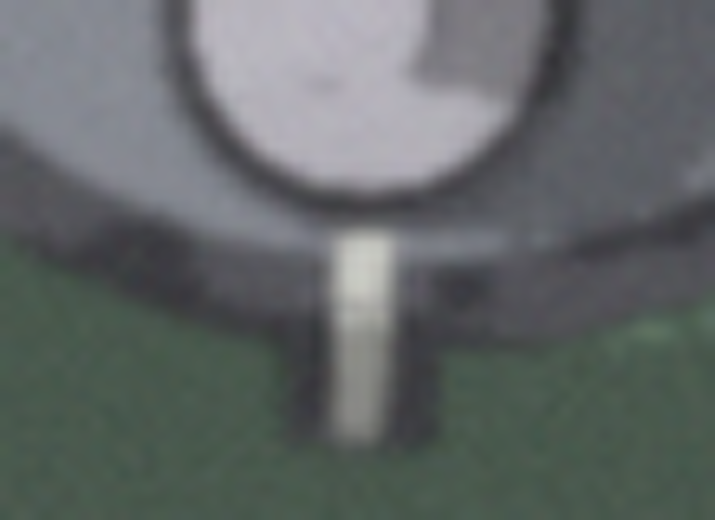

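```bash
python3 - <<'E'
from station import arm
print(arm.job_done())
E
```

```text
the job is handed in; nothing more can be done
None
```

The job is done and handed in at about 44 s of the 192 s allowed. No verdict came back.

- **Carousel:** I pushed it round by a rim stud onto the mark. It crept about 1–2° anticlockwise while I worked in the wells, so I pushed it back before locking. In the last pictures the pointer was on the mark to within about 0.5 mm.
- **Wells:** I felt each one. In well0 and well1 the fingers met a spacer stem at 73 mm. In well2 they met the bare floor at 45 mm.
- **Spacers:** Both are lifted out and lie side by side in the red tray.
- **Masters:** Two were on the mat, and they now stand in well1 and well0. One had been knocked aside partway through, so I measured it again before picking it up. On lowering, the force changed at the expected floor height (bottom at about 45 mm), and the last pictures show both upright.
- **Lock knob:** I turned it about 68° (1.19 rad) clockwise, past the 0.75 rad click. After release the picture shows it still turned, at about that angle.
- **Books and pen pot:** I never moved the arm to either. The last picture shows the pen pot standing, but I took no final close-up of the books.
- **Forces:** The highest force I read was about 23 N, when feeling the stem in well0. I read forces only at the end of each move.

No final check failed.

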